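# Hang the painted flowers to dry and lay the paint away

### The job

Put the painted batch away to dry: pull up the red stop pin of the drying rail, slide every flower carrier into the rail from its open end until its whole dish is past the red mark, never tipping a wet flower far from level, and when all of them hang there push the pin fully down again. Both square paint bottles have to lie on their sides in the shallow tray, so that the pigment does not cake at the bottom; pushed up to the tray's low lip they are easily tipped over it. Leave the other things on the table where they stand.

Things in the scene. Friction and masses are not known exactly. Their poses are not given: they have to be found in the camera images.
- rail: drying rail, fixed: aluminium channel 380 mm long along its y, 18 mm deep, top at z = 157 mm, before a white warm-air bar 86 mm high. Origin: on the table under the middle of the channel's front face, which looks to -x; z up. A carrier centred in the channel has its origin at x = -46, z = 43 mm here; let go, it leans forward 5 or 6 degrees (origin then near x = -37, z = 37 mm). The space under it is free
- rail_mouth (a point): centre of the cavity at the channel's open end (rail x = 8.7, y = -190, z = 135 mm): runners go in only here, towards +y. Cavity 9.4 mm deep (x 4 to 13.4 mm), 36 mm high; a slot 14 mm high, centred at z = 135 mm, runs along the front face through 4 mm lips for the carrier's neck
- rail_end (a point): centre of the cavity at its capped, closed end (rail y = +190 mm)
- rail_mark (a point): the red mark: 6 mm band across the channel's top and front at rail y = -115 mm. The drying stretch from here to the capped end takes three carriers side by side; a dish is wholly past the mark when its carrier's origin is beyond rail y = -73 mm
- stop_pin (a joint): height of the stop pin in m: 0 = fully down (bars the channel 20 mm inside the open end), 0.022 = fully up (channel free). About 3 N of friction holds it wherever it is left
- pin_knob (a point): centre of the stop pin's red round knob, 22 mm across, 18 mm high, on the channel's top near the open end (rail y = -170 mm); it moves with the pin; with the pin down its underside is 12 mm above the channel's top
- tray: shallow storage tray, fixed, black with ribbed grey floor, 125 mm (x) by 190 mm (y). Origin: centre of its underside, z up. Floor 4 mm high; the -x side is a low lip 10 mm high, 5 mm thick, outer face at x = -62.5 mm; the other walls are 26 mm high, 5 mm thick
- carrier_a: wet painted flower (five white petals, gold centre) on a round steel carrier dish 84 mm across, 8 mm high, 250 g; stands on the table at first (2 or 3 of the three are there). Origin: centre of the dish's underside, z up. A 20 mm wide strap rises at x = +34 mm, bends back over the dish at z = 109 mm and carries the grip tab. +x points to the runner; it keeps to the rail's +x when hung.
- carrier_a_tab (a point): grip point on this carrier's upright orange tab: the tab is 24 mm along carrier x (centre x = +10 mm), 12 mm thick along y, z 110 to 160 mm; this point is at z = 140 mm. Behind the strap a neck (8 mm high, 40 mm long in y) holds the white runner: two round-ended rods along y, 7 mm thick, 60 mm long, at x = +54.7 mm, z = 79 and 105 mm
- carrier_b: wet painted flower (six white petals, gold centre) on a round steel carrier dish 84 mm across, 8 mm high, 250 g; stands on the table at first (2 or 3 of the three are there). Origin: centre of the dish's underside, z up. A 20 mm wide strap rises at x = +34 mm, bends back over the dish at z = 109 mm and carries the grip tab. +x points to the runner; it keeps to the rail's +x when hung.
- carrier_b_tab (a point): grip point on this carrier's upright orange tab: the tab is 24 mm along carrier x (centre x = +10 mm), 12 mm thick along y, z 110 to 160 mm; this point is at z = 140 mm. Behind the strap a neck (8 mm high, 40 mm long in y) holds the white runner: two round-ended rods along y, 7 mm thick, 60 mm long, at x = +54.7 mm, z = 79 and 105 mm
- carrier_c: wet painted flower (five white petals, gold centre) on a round steel carrier dish 84 mm across, 8 mm high, 250 g; stands on the table at first (2 or 3 of the three are there). Origin: centre of the dish's underside, z up. A 20 mm wide strap rises at x = +34 mm, bends back over the dish at z = 109 mm and carries the grip tab. +x points to the runner; it keeps to the rail's +x when hung.
- carrier_c_tab (a point): grip point on this carrier's upright orange tab: the tab is 24 mm along carrier x (centre x = +10 mm), 12 mm thick along y, z 110 to 160 mm; this point is at z = 140 mm. Behind the strap a neck (8 mm high, 40 mm long in y) holds the white runner: two round-ended rods along y, 7 mm thick, 60 mm long, at x = +54.7 mm, z = 79 and 105 mm
- bottle_a: square plastic bottle of gold paint, screwed shut, 44 x 44 mm, body 78 mm high, round black cap 35 mm across up to z = 104 mm, 200 g; stands upright on the table just outside the tray's low lip. Origin: centre of its underside, z towards the cap
- bottle_a_mid (a point): point on this bottle's axis 50 mm above its underside (about the middle of its length)
- bottle_b: square plastic bottle of dark blue glitter paint, screwed shut, 44 x 44 mm, body 78 mm high, round black cap 35 mm across up to z = 104 mm, 200 g; stands upright on the table just outside the tray's low lip. Origin: centre of its underside, z towards the cap
- bottle_b_mid (a point): point on this bottle's axis 50 mm above its underside (about the middle of its length)
- brush_pot: blue brush pot, 72 mm across, 100 mm high, brushes to 210 mm; not part of the job; origin: centre of its underside
- water_jar: glass jar, 64 mm across, 85 mm high; not part of the job; origin: centre of its underside
- glitter_tin: flat round tin, 52 mm across, 26 mm high; not part of the job; origin: centre of its underside
- bead_tin: brass tin, 48 mm across, 30 mm high; not part of the job; origin: centre of its underside
- gold_bowl: white bowl, 80 mm across, 35 mm high; not part of the job; origin: centre of its underside
- flat_brush: brush lying down, 170 mm long (origin near its middle); not part of the job; origin: centre of its underside
- sponge_block: cork block, 70 x 45 x 30 mm; not part of the job; origin: centre of its underside
Things that resemble listed ones, but are neither listed nor needed, are in the scene too. What is shaped like the tray but brown is not meant.

How it is judged (in metres and radians):
On the way, in this order (a step that is already met when the one before it is completed fails the run):
1. the stop pin has been pulled up (value of joint stop_pin above 0.015 m), for 0.2 s.
2. every carrier hangs in the rail with its dish past the red mark (y of carrier_a in the frame of rail between -0.077 and 0.17 m and x of carrier_a in the frame of rail between -0.058 and -0.028 m and height (world z) of carrier_a between 0.03 and 0.052 m and angle between each of carrier_a, carrier_b, carrier_c's own z axis and vertical below 0.17 rad and y of carrier_b in the frame of rail between -0.077 and 0.17 m and x of carrier_b in the frame of rail between -0.058 and -0.028 m and height (world z) of carrier_b between 0.03 and 0.052 m and y of carrier_c in the frame of rail between -0.077 and 0.17 m and x of carrier_c in the frame of rail between -0.058 and -0.028 m and height (world z) of carrier_c between 0.03 and 0.052 m), for 0.3 s.
3. the stop pin is pushed down again (value of joint stop_pin below 0.003 m), for 0.2 s.
At the end, for the whole second after the job is handed in: Every carrier present hangs in the rail, level within 9 degrees, its origin beyond rail y = -77 mm; the stop pin is within 3 mm of fully down; both bottles lie on their sides within 15 degrees, their middles in the tray (tray x within 55, y within 85 mm); all at rest (all of step 2 and value of joint stop_pin below 0.003 m and angle between bottle_a's own z axis and vertical between 1.3 and 1.85 rad and x of bottle_a_mid in the frame of tray between -0.055 and 0.055 m and y of bottle_a_mid in the frame of tray between -0.085 and 0.085 m and z of each of bottle_a_mid, bottle_b_mid in the frame of tray below 0.045 m and linear speed of each of bottle_a, bottle_b, carrier_a, carrier_b, carrier_c below 0.02 m/s and angle between bottle_b's own z axis and vertical between 1.3 and 1.85 rad and x of bottle_b_mid in the frame of tray between -0.055 and 0.055 m and y of bottle_b_mid in the frame of tray between -0.085 and 0.085 m); the robot touches nothing.
It fails at once if a wet flower is tilted more than 35 degrees (angle between any of carrier_a, carrier_b, carrier_c's own z axis and vertical above 0.61 rad).
It fails at once if one of the other things on the table is shifted more than 50 mm (distance of any of brush_pot, water_jar, glitter_tin, bead_tin, gold_bowl, flat_brush, sponge_block from where it was at the start of the episode above 0.05 m).
Of carrier_a, carrier_b, carrier_c only 2 to 3 are there at a start; the rules pass over those that are not, and their reading is None.
At some moment in a run one of carrier_a, carrier_b, carrier_c may be knocked a few centimetres aside while the robot is not near it.
It also fails if it takes over 210 s, if anything falls off the work surface, if the arm or the gripper's body presses on something with over 40 N, if the wrist force passes 120 N, or if a joint passes its speed limit or range.

### The arm

A 6-joint arm with a two-finger parallel gripper is mounted at the origin on the work surface. World frame = base frame: x ahead of the robot, y to its left, z up, the work surface at z = 0. Lengths are in mm, angles in rad, forces in N, time in s.
With the tool pointing down it reaches from about 275 to 825 mm from the base axis. Payload 5.2 kg.
Tool frame: the origin (TCP) lies at the very end of the fingers, on their centre line; the grasp point (between the pads) lies 19 mm behind it; z points along the fingers, y is the direction in which the jaws open and shut (so a half turn about z gives the same grasp; the last joint's range is limited). The gripper opens to 93 mm and grips with 3 to 60 N. Pads are 15 mm wide; open, the fingers measure 128 mm over their backs; the gripper's body (75 mm by 188 mm) begins 65 mm behind the grasp point.
Start: joints at [1.112, 0.259, 1.535, -0, 1.348, -0.203], TCP at [139.138, 532.114, 188.353] pointing down, gripper open.
Joint ranges: [-3.14, 3.14], [-0.91, 2.08], [0.19, 2.58], [-1.22, 4.36], [0.22, 2.71], [-3.12, 3.12]. Speed limits (rad/s): [2.57, 2.57, 3.14, 3.14, 3.14, 3.14].

### API

Orientations are given as a unit quaternion [x, y, z, w].
In Python, from plant import ctrl gives the robot as it stands.
- The arm moves only by the tool servo_tool, never from a script. Its arguments are lists of equal length, an entry for each row: "grip": the closure, from 0 (fully open) to 1 (shut); "linear": the shift along the tool's x, y, z in mm, a list of three; "twist": the turn about the tool's z in degrees. A call has 1 to 5 rows; each row shifts and turns the commanded pose from where the row before left it, along the tool's axes as they then stand; what a row does not reach is not made up. A row lasts 1/8 s, in which the tool goes at most 62.5 mm and 10.7 degrees, less where a joint would pass 70% of its speed; a pose out of reach is approached as far as the arm can. A call with a gripper value outside its range is refused whole. The fingers move at their own pace and stop on an object; "newtons" is the grip in N (left out, the last holds). Time passes only in rows, so rows that do not move let the fingers close. It gives the time, the measured TCP pose, the force and the opening at its end, in the units of the state.
- ctrl.sense(): the state, without advancing time (a new reading comes with each control period).
- ctrl.grab_frame(name): name is "side" or "top"; returns a dict with "color" (420x560x3 uint8, red, green, blue), "intrinsics" (3x3 intrinsics, pixels), "rvec" (rotation vector, rad) and "tvec" (3), from world to camera coordinates, as OpenCV has them. Camera axes: x right, y down, z forward; pixel columns grow to the right and rows downward; lengths in mm; the calibration is good to about 2 mm. A picture is of the moment at which its call begins. There is no depth.
- ctrl.finish_job(): hands the job in, once; it reports no verdict.
Trained networks look in the newest picture that a camera, given by its name, has taken for a name from the list of things; names that differ only in an ending like _2 or _b are one class to them, and where a whole thing is asked for, a point or a joint stands for the part that bears it (a point fixed in the world has none). Each returns a list of dicts, best first, with "conf" (0 to 1); they miss things now and then, are a little off and sometimes report something else, mostly with a low value. They report only what shows in the picture. A call takes as long as a camera call. They do not tell look-alikes from the thing itself.
- ctrl.look_for(camera, thing): "box" ([left, top, right, bottom] in pixels, round what is visible of it).
The state is a dict: "time": time; "joints": joint angles; "dq": joint speeds; "joint_torque": joint torques, N m; "ee_pos": TCP position; "tcp_rot": TCP orientation; "ft_force": force on the tool from outside, world axes, zero at the start; "wrist_torque": the same for the moment, N m; "gripper_width": finger opening in mm.
Only numpy, scipy, OpenCV 4.12 (cv2) and the standard library are available. Lean on these libraries where they do the work, as an engineer would, in place of code of your own. Each camera call takes 0.05 s, during which the arm holds its last target. There are 200 camera calls.

## Working session

There is one attempt and no reset: what is moved stays moved. The work goes in short steps, Python scripts to look and compute and a tool call to move; the robot and the scene stay as the last step left them, time stands still between calls to the robot, and variables do not carry over. Pictures are saved under pics/ and viewed, about 12 in all and at most 16, crops included, and the job is handed in when it is done.

Besides the shell and the picture viewer there is one more tool, called by a JSON object that holds its "name" and its "arguments". servo_tool: Moves the arm, as the interface text tells. Its arguments: {"type":"object","properties":{"grip":{"type":"array","items":{"type":"number"}},"linear":{"type":"array","items":{"type":"array","items":{"type":"number"}}},"twist":{"type":"array","items":{"type":"number"}},"newtons":{"type":"number"}},"required":["grip","linear","twist"]}

```bash
mkdir -p pics; ls
python3 - <<'E'
from plant import ctrl
import cv2
for n in("top","side"):
    f=ctrl.grab_frame(n); cv2.imwrite(f"pics/{n}0.png",cv2.resize(f["color"][:,:,::-1],None,fx=1.4,fy=1.4,interpolation=cv2.INTER_CUBIC))
    R=cv2.Rodrigues(f["rvec"])[0]; print(n,f["intrinsics"].tolist(),(-R.T@f["tvec"].ravel()).round(0),R.round(2).tolist())
    for t in["carrier_a","carrier_a_tab","rail","tray","bottle_a","pin_knob","rail_mark"]:
        print(t,[(round(d["conf"],2),[round(x) for x in d["box"]]) for d in ctrl.look_for(n,t)])
print(ctrl.sense())
E
```

```text
pics
top [[498.6121478765041, 0.0, 278.0085405433937], [0.0, 498.6121478765041, 204.86699897557884], [0.0, 0.0, 1.0]] [ 148.    4. 1584.] [[0.03, -1.0, 0.01], [-0.97, -0.03, -0.23], [0.23, -0.0, -0.97]]
carrier_a [(0.89, [356, 211, 381, 251]), (0.6, [307, 202, 336, 241])]
carrier_a_tab [(0.64, [308, 200, 338, 240]), (0.49, [355, 213, 384, 251])]
rail [(0.86, [233, 124, 361, 169]), (0.58, [353, 152, 358, 158])]
tray [(0.86, [150, 167, 207, 205]), (0.6, [150, 270, 218, 326])]
bottle_a [(0.69, [234, 120, 364, 170]), (0.56, [154, 204, 176, 225]), (0.52, [180, 212, 197, 229])]
pin_knob []
rail_mark [(0.59, [234, 117, 359, 168])]
side [[510.5089786171655, 0.0, 273.88709950046467], [0.0, 510.5089786171655, 202.1343865502516], [0.0, 0.0, 1.0]] [ 423. -978. 1143.] [[1.0, -0.04, -0.0], [-0.03, -0.72, -0.7], [0.03, 0.7, -0.72]]
carrier_a [(0.6, [257, 235, 292, 283]), (0.56, [246, 282, 286, 336])]
carrier_a_tab [(0.86, [259, 232, 298, 283]), (0.31, [262, 144, 275, 170])]
rail [(0.63, [328, 158, 397, 299])]
tray [(0.9, [285, 136, 324, 180]), (0.68, [170, 145, 220, 194])]
bottle_a [(0.94, [262, 144, 275, 173]), (0.67, [262, 128, 281, 152]), (0.22, [257, 232, 294, 283])]
pin_knob [(0.59, [341, 247, 354, 253]), (0.23, [256, 231, 294, 287])]
rail_mark []
{'time': 0.8, 'joints': array([ 1.11221744e+00,  2.58567037e-01,  1.53501897e+00,  1.13892837e-05,
        1.34801591e+00, -2.02813069e-01]), 'dq': array([ 0.00068202,  0.0012371 , -0.00224383, -0.00096775,  0.00041671,
        0.00143409]), 'joint_torque': array([-3.58984635e-04, -4.37138522e+01, -2.84296936e+01,  7.20009813e-02,
        3.11361789e-02, -5.71198598e-06]), 'ee_pos': array([139.11780588, 532.10437618, 188.36287195]), 'tcp_rot': array([ 1.27535873e-01,  9.91833958e-01, -2.57510557e-06, -6.75611341e-06]), 'ft_force': array([-0.0998497 , -0.14781226,  0.53972471]), 'wrist_torque': array([-0.00924068, -0.04440047, -0.02582714]), 'gripper_width': 93.03019993896824}
```

View pics/top0.png

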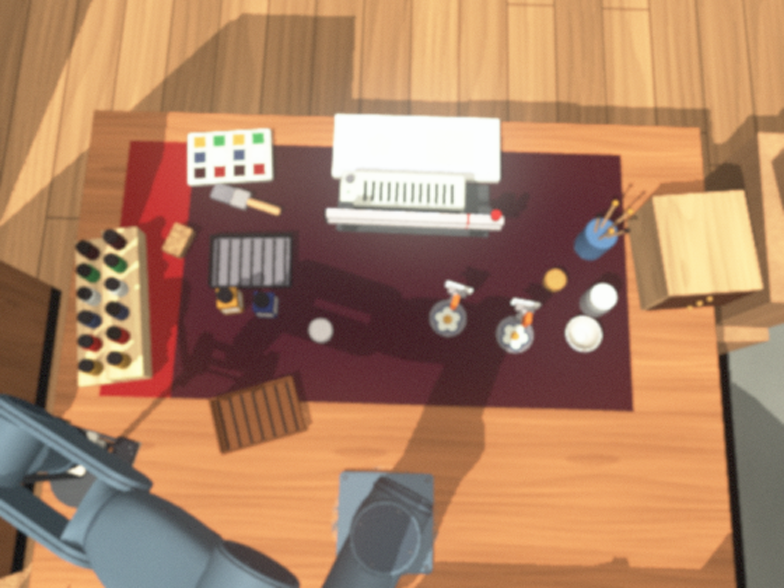

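View pics/side0.png

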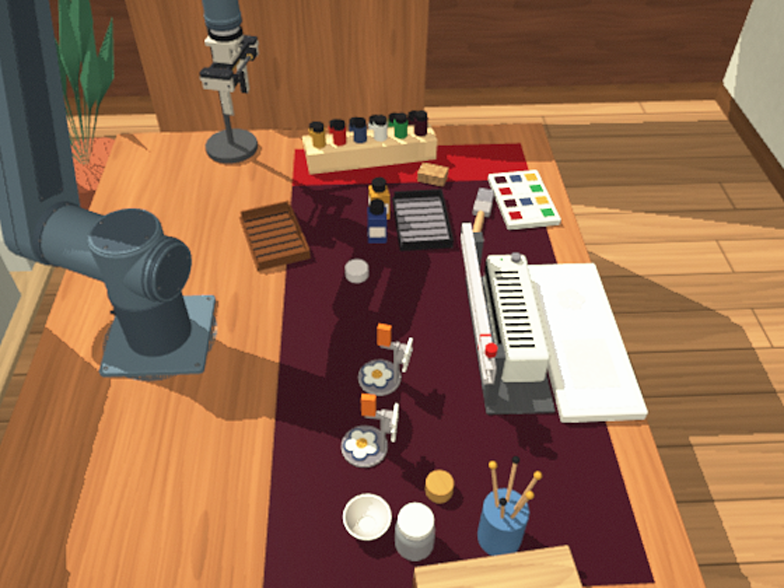

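Top view: two carriers are present (dishes at about (447,318) and (515,335)). The rail front edge runs (328,217)-(503,221), with the red knob at (495,215). The bottles are at (228,298) and (264,302), the tray at (251,260). I'll take enlarged crops to measure from.

Run:
```python
from plant import ctrl
import cv2
f=ctrl.grab_frame("top")["color"][:,:,::-1]
a=cv2.resize(f[130:260,225:400],None,fx=4.5,fy=4.5,interpolation=cv2.INTER_CUBIC); 
b=cv2.resize(f[160:235,140:240],None,fx=7,fy=7,interpolation=cv2.INTER_CUBIC)
f=ctrl.grab_frame("side")["color"][:,:,::-1]
c=cv2.resize(f[155:345,235:400],None,fx=3.1,fy=3.1,interpolation=cv2.INTER_CUBIC)
d=cv2.resize(f[120:200,245:345],None,fx=7,fy=7,interpolation=cv2.INTER_CUBIC)
for n,i in zip("abcd",(a,b,c,d)): cv2.imwrite(f"pics/crop_{n}.png",i)
```

```text
(no output)
```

View pics/crop_a.png

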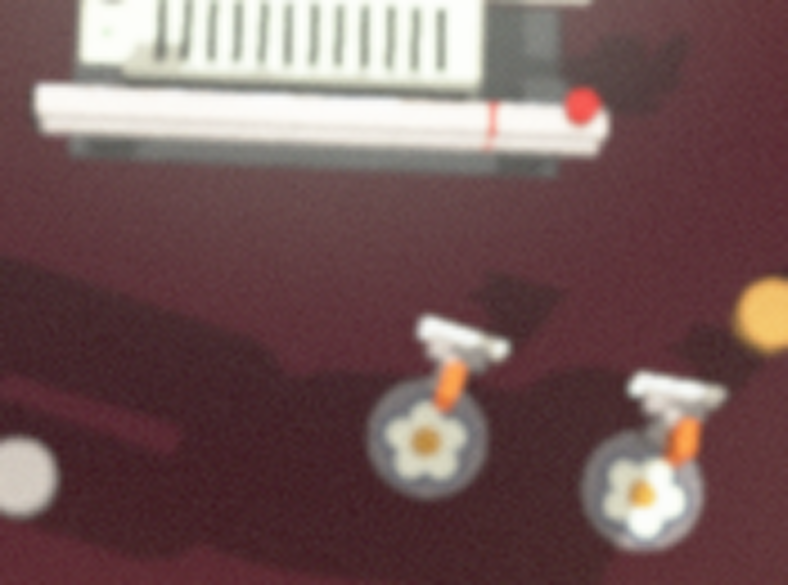

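View pics/crop_b.png

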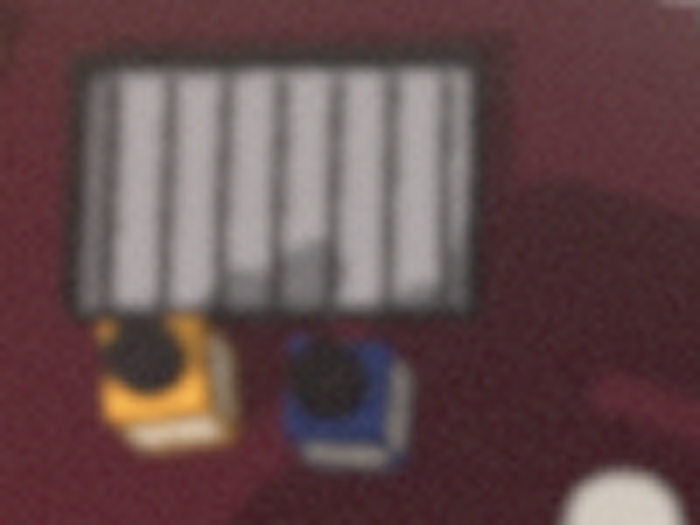

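View pics/crop_c.png

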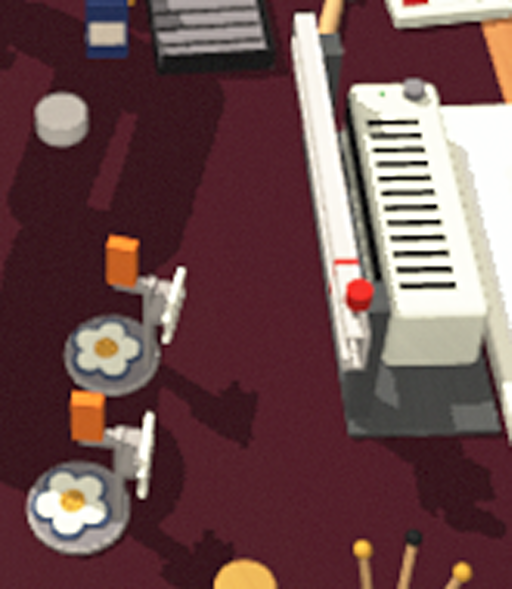

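Crop a shows the dishes at (427,437) and (642,490), the knob at (582,106) and the rail's lower front edge (44,133)-(600,156). Crop b shows the tray about (78-485, 50-315), with caps at (147,355) and (327,378). Crop c shows the tabs at (122,262) and (88,416), and the knob at (359,295). Next I'll fit the poses.

```bash
cat > h.py <<'E'
import numpy as np,cv2
from scipy.optimize import least_squares
from plant import ctrl
def un(crop,u,v):
    s,ox,oy={'a':(4.5,225,130),'b':(7,140,160),'c':(3.1,235,155),'d':(7,245,120),'s':(1.4,0,0)}[crop]
    return ((u+.5)/s-.5+ox,(v+.5)/s-.5+oy)
def proj(f,P):
    return cv2.projectPoints(np.array(P,float).reshape(-1,3),f["rvec"],f["tvec"],f["intrinsics"],None)[0].reshape(-1,2)
def pose(p,P):
    x,y,a=p; P=np.array(P,float); c,s=np.cos(a),np.sin(a)
    return np.c_[x+c*P[:,0]-s*P[:,1],y+s*P[:,0]+c*P[:,1],P[:,2]]
def fit(obs,F,p0):
    # obs: (cam, pixel, local point)
    def res(p):
        W=pose(p,[o[2] for o in obs]); return np.concatenate([proj(F[o[0]],w)[0]-o[1] for o,w in zip(obs,W)])
    r=least_squares(res,p0,loss='soft_l1'); return r.x,res(r.x).reshape(-1,2)
def blobs(img,lo,hi,roi,minA=8):
    m=cv2.inRange(cv2.cvtColor(img,cv2.COLOR_RGB2HSV),np.array(lo),np.array(hi))
    k=np.zeros_like(m); l,t,r,b=roi; k[t:b,l:r]=m[t:b,l:r]
    n,_,st,c=cv2.connectedComponentsWithStats(k)
    return [(st[i][4],c[i]) for i in range(1,n) if st[i][4]>=minA]
def tri(F,pt,ps):
    return least_squares(lambda X:np.r_[proj(F['top'],X)[0]-pt,proj(F['side'],X)[0]-ps],[500,0,100]).x
E
python3 - <<'E'
from h import *
F={n:ctrl.grab_frame(n) for n in("top","side")}
OR=((8,170,150),(17,255,255)); RED=((172,170,140),(180,255,255))
for n,roi in(("top",(300,190,390,260)),("side",(240,220,310,300))):
    print(n,"orange",[(a,c.round(1).tolist()) for a,c in blobs(F[n]["color"],*OR,roi)])
for n,roi in(("top",(320,140,370,175)),("side",(320,220,370,280))):
    print(n,"red",[(a,c.round(1).tolist()) for a,c in blobs(F[n]["color"],*RED,roi,4)])
u=un
rail=[("top",u('a',36,84),(18,190,157)),("top",u('a',44,133),(0,190,113)),("top",u('a',600,156),(0,-190,113)),("top",u('a',490,148),(0,-115,113)),
("top",u('a',494,101),(18,-115,157)),("top",u('a',582,106),(9,-170,183)),("side",u('c',359,295),(9,-170,178)),("side",u('c',293,15),(0,190,157)),("side",u('c',316,12),(18,190,157)),("side",u('c',352,365),(0,-190,113)),("side",u('c',345,261),(9,-115,157))]
p,r=fit(rail,F,[530,0,0]); print("rail",p[:2],np.degrees(p[2]));print(r.round(1).tolist())
C={1:[("top",u('a',427,437),(0,0,6)),("top",u('a',451,383),(10,0,150)),("top",u('a',425,325),(54.7,28,105)),("top",u('a',505,350),(54.7,-28,105)),("side",u('c',112,354),(0,0,6)),("side",u('c',122,262),(10,0,138)),("side",u('c',182,271),(54.7,28,105)),("side",u('c',168,340),(54.7,-28,79))],
2:[("top",u('a',642,490),(0,0,6)),("top",u('a',685,437),(10,0,150)),("top",u('a',635,382),(54.7,28,105)),("top",u('a',722,397),(54.7,-28,105)),("side",u('c',78,506),(0,0,6)),("side",u('c',88,416),(10,0,138)),("side",u('c',150,416),(54.7,28,105)),("side",u('c',142,492),(54.7,-28,79))]}
for k in C:
    p,r=fit(C[k],F,[350,-100,-.2]); print("carr",k,p[:2],np.degrees(p[2]));print(r.round(1).tolist())
for n,a,b in(("gold",u('b',147,355),u('s',378,184)),("blue",u('b',327,378),u('s',377,206))): print(n,"captop",tri(F,a,b))
tray=[("top",u('b',80,52),(62.5,95,26)),("top",u('b',488,50),(62.5,-95,26)),("top",u('b',72,317),(-62.5,95,10)),("top",u('b',480,317),(-62.5,-95,10))]
p,r=fit(tray,F,[450,350,0]); print("tray",p[:2],np.degrees(p[2]));print(r.round(1).tolist())
E
```

```text
top orange [(np.int32(19), [324.8, 215.4]), (np.int32(33), [376.6, 227.8])]
side orange [(np.int32(142), [273.9, 238.4]), (np.int32(156), [262.5, 288.6])]
top red []
side red []
rail [633.18902922 -45.84562167] -0.5587163149321279
[[0.2, 0.1], [-0.8, -0.4], [-1.6, -0.9], [-1.4, -0.1], [-0.6, 0.2], [-0.6, -0.3], [0.0, 1.9], [0.4, 0.4], [-0.9, 1.2], [-3.0, 2.2], [0.6, 0.9]]
carr 1 [ 449.76131325 -132.20082759] -2896.497744523296
[[-0.2, -0.2], [-0.2, -0.5], [-0.4, -0.9], [-0.6, -0.9], [-0.4, 0.6], [-0.1, 0.1], [-0.4, 0.5], [-0.8, 0.8]]
carr 2 [ 364.46085372 -112.87395548] -43.60338786481147
[[-54.3, 14.2], [-57.7, 16.9], [-44.2, 14.5], [-50.1, 24.2], [-20.4, -52.9], [-23.4, -53.0], [-23.0, -42.4], [-34.7, -47.9]]
gold captop [468.04543445 359.62403407 100.35565188]
blue captop [461.62371507 281.42531796  98.08488067]
tray [569.05394196 324.2701568 ] 1.583159652040813
[[-0.2, -0.4], [-0.2, -0.0], [-0.1, 0.2], [0.4, 0.2]]
```

View pics/crop_d.png

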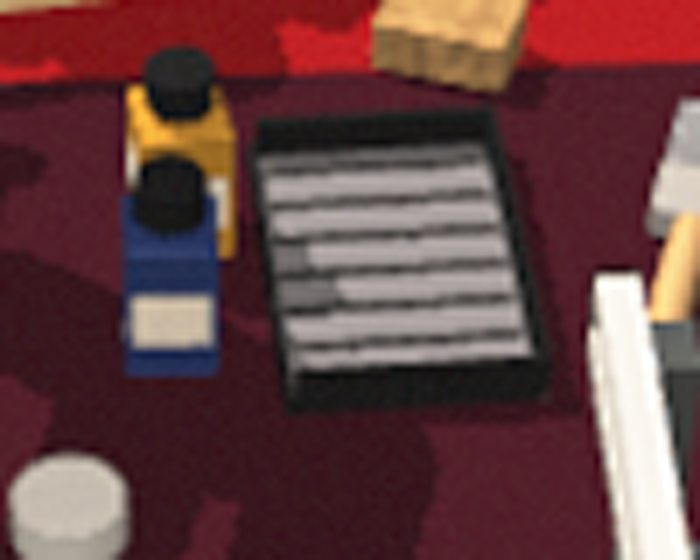

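Crop d shows both bottles upright beside the tray's low lip; the gold one is nearer the lip and the blue one stands off by 2-3 cm. I'll refit carrier 2 and check the rail fit with an overlay.

Run:
```python
from h import *
F={n:ctrl.grab_frame(n) for n in("top","side")}
u=un
obs=[("top",u('a',642,490),(0,0,6)),("top",u('a',685,437),(10,0,150)),("top",u('a',635,382),(54.7,28,105)),("top",u('a',722,397),(54.7,-28,105)),("side",u('c',78,506),(0,0,6)),("side",u('c',88,416),(10,0,138)),("side",u('c',150,416),(54.7,28,105)),("side",u('c',142,492),(54.7,-28,79))]
p,r=fit(obs,F,[420,-250,-.2]); print("carr2",p[:2],np.degrees(p[2]));print(r.round(1).tolist())
print("knob tri",tri(F,u('a',582,106),u('c',359,293)))
# per-view rail fits + overlay
pr=[633.2,-45.8,np.radians(-.56)]
seg=[((0,190,157),(0,-190,157)),((18,190,157),(18,-190,157)),((0,190,113),(0,-190,113)),((0,-190,157),(18,-190,157)),((0,190,157),(18,190,157)),((0,-115,113),(0,-115,157)),((0,-190,113),(0,-190,157)),((0,-115,157),(18,-115,157))]
out=[]
for n,(l,t,r,b),s in(("top",(225,140,375,172),5),("side",(325,155,375,280),5)):
    im=cv2.resize(F[n]["color"][t:b,l:r,::-1],None,fx=s,fy=s,interpolation=cv2.INTER_CUBIC)
    raw=im.copy()
    for a,c in seg:
        q=(proj(F[n],pose(pr,[a,c]))-[l,t]+.5)*s
        cv2.line(im,*[tuple(int(v) for v in w) for w in q],(0,255,0),1)
    out.append((raw,im))
side=np.hstack(out[1])[290:]; top=np.vstack(out[0])
W=np.zeros((top.shape[0]+side.shape[0],750,3),np.uint8); W[:320,:750]=top; W[320:,:side.shape[1]]=side[:,:750]
cv2.imwrite("pics/ov.png",W[:600])
```

```text
carr2 [ 416.33645555 -284.84999381] -8.468947030912078
[[-0.5, -0.4], [-0.7, 0.1], [0.3, -0.8], [-0.8, -1.0], [-0.2, 0.6], [-0.4, 0.1], [-0.5, -0.1], [-0.2, 1.1]]
knob tri [ 638.74817081 -216.70391519  188.37882309]
```

View pics/ov.png

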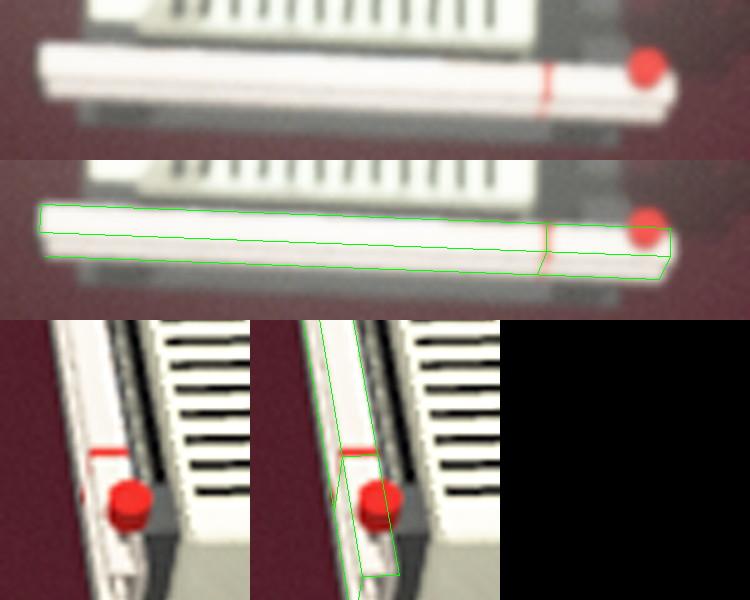

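Overlay: the rail model matches to about 0.5 px in the top view and within 1 px in the side view. So the rail is near (632.5,-46.3) with yaw -0.56°, and the knob near (640,-216.5). I'll start with the pin.

{"name": "servo_tool", "arguments": {"grip": [0.4,0.4,0.4,0.4,0.4], "linear": [[0,0,-50],[0,0,-50],[-33.4,-49.9,0],[-33.4,-49.9,0],[-33.4,-49.9,0]], "twist": [-7,-7.1,0,0,0], "newtons": 25}}

```text
time: 1.72
ee_pos: [238.5, 380.1, 288.5]
tcp_rot: [0.004, 1.0, 0.0, 0.0]
ft_force: [0.9, -0.0, 0.1]
gripper_width: 56.2
```

{"name": "servo_tool", "arguments": {"grip": [0.4,0.4,0.4,0.4,0.4], "linear": [[-33.4,-49.9,0],[-33.4,-49.9,0],[-33.4,-49.9,0],[-33.4,-49.9,0],[-33.4,-49.9,0]], "twist": [0,0,0,0,0]}}

```text
time: 2.35
ee_pos: [403.3, 128.6, 288.7]
tcp_rot: [0.005, 1.0, 0.0, 0.001]
ft_force: [0.8, 0.7, 0.5]
gripper_width: 55.7
```

{"name": "servo_tool", "arguments": {"grip": [0.4,0.4,0.4,0.4,0.4], "linear": [[-33.4,-49.9,0],[-33.4,-49.9,0],[-33.4,-49.9,0],[-33.4,-49.9,0],[0,0,0]], "twist": [0,0,0,0,0]}}

```text
time: 2.98
ee_pos: [535.4, -74.2, 286.9]
tcp_rot: [0.007, 1.0, -0.0, -0.001]
ft_force: [-0.1, 0.2, 0.1]
gripper_width: 56.0
```

{"name": "servo_tool", "arguments": {"grip": [0.4,0.4,0.4,0.4,0.4], "linear": [[-34.9,-47.4,0],[-34.9,-47.4,0],[-34.9,-47.4,0],[0,0,0],[0,0,0]], "twist": [0,0,0,0,0]}}

```text
time: 3.6
ee_pos: [637.0, -212.4, 288.1]
tcp_rot: [0.005, 1.0, 0.001, -0.0]
ft_force: [0.6, -0.3, 0.5]
gripper_width: 56.1
```

{"name": "servo_tool", "arguments": {"grip": [0.4,0.4,0.4,0.4,0.4], "linear": [[0,0,50],[0,0,30],[0,0,0],[0,0,0],[0,0,0]], "twist": [0,0,0,0,0]}}

```text
time: 4.22
ee_pos: [638.3, -213.7, 211.0]
tcp_rot: [0.005, 1.0, -0.001, 0.002]
ft_force: [1.2, 1.2, 1.6]
gripper_width: 55.4
```

Run:
```python
from h import *
F={n:ctrl.grab_frame(n) for n in("top","side")}
q=ctrl.sense()["ee_pos"];print(q)
a=cv2.resize(F["top"]["color"][110:190,310:400,::-1],None,fx=4.4,fy=4.4,interpolation=cv2.INTER_CUBIC)
b=cv2.resize(F["side"]["color"][200:280,310:400,::-1],None,fx=4.4,fy=4.4,interpolation=cv2.INTER_CUBIC)
for im,n,o in((a,"top",(310,110)),(b,"side",(310,200))):
    p=(proj(F[n],q)[0]-o+.5)*4.4; cv2.drawMarker(im,tuple(int(v) for v in p),(0,255,0),0,12)
cv2.imwrite("pics/knob.png",np.hstack([a,b]))
```

```text
[ 638.03769834 -213.90163682  210.15325126]
```

View pics/knob.png

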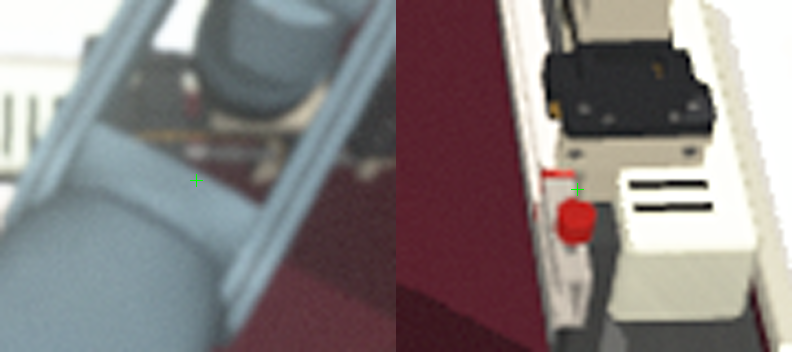

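The side view shows the knob directly under the tool: TCP cross at (576,188), knob at (576,220). I'll descend, grip and pull.

{"name": "servo_tool", "arguments": {"grip": [0.4,0.4,0.4,0.4,0.4], "linear": [[-1.9,-2.6,15],[0,0,15],[0,0,15],[0,0,0],[0,0,0]], "twist": [0,0,0,0,0]}}

```text
time: 4.95
ee_pos: [639.4, -216.5, 163.4]
tcp_rot: [0.005, 1.0, -0.0, 0.0]
ft_force: [-0.7, 0.3, -0.0]
gripper_width: 55.9
```

{"name": "servo_tool", "arguments": {"grip": [1,1,1,1,1], "linear": [[0,0,0],[0,0,0],[0,0,0],[0,0,0],[0,0,0]], "twist": [0,0,0,0,0]}}

```text
time: 5.58
ee_pos: [639.3, -216.4, 163.4]
tcp_rot: [0.005, 1.0, -0.0, 0.0]
ft_force: [0.1, 0.0, 1.0]
gripper_width: 10.1
```

{"name": "servo_tool", "arguments": {"grip": [1,1,1], "linear": [[0,0,0],[0,0,0],[0,0,0]], "twist": [0,0,0]}}

```text
time: 5.95
ee_pos: [639.3, -216.4, 163.3]
tcp_rot: [0.005, 1.0, 0.0, -0.0]
ft_force: [0.2, 0.4, -0.8]
gripper_width: 0.6
```

Run:
```python
from h import *
F={n:ctrl.grab_frame(n) for n in("top","side")}
q=ctrl.sense()["ee_pos"];print(q)
b=cv2.resize(F["side"]["color"][190:280,310:400,::-1],None,fx=6,fy=6,interpolation=cv2.INTER_CUBIC)
p=(proj(F["side"],q)[0]-(310,190)+.5)*6; cv2.drawMarker(b,tuple(int(v) for v in p),(0,255,0),0,12)
cv2.imwrite("pics/knob2.png",b)
```

```text
[ 639.30951086 -216.40489622  163.3503129 ]
```

View pics/knob2.png

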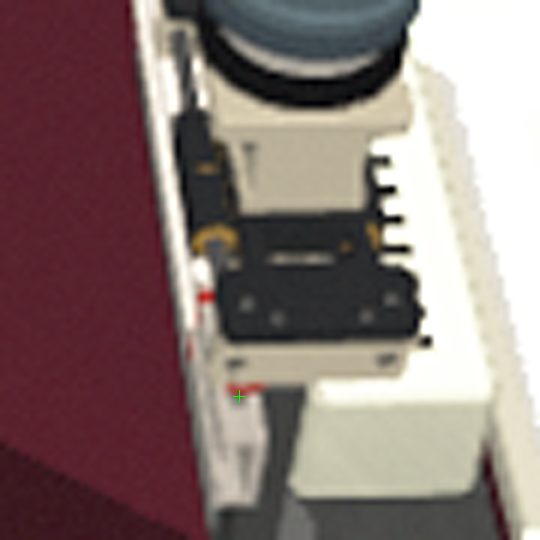

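Run:
```python
from h import *
F={n:ctrl.grab_frame(n) for n in("top","side")}
q=np.array([639.3,-216.4,163.4])
for d in((-37.5,-94,84),(37.5,-94,84),(0,0,0),(0,-17,0)):
    print(d,((proj(F["side"],q+d)[0]-(310,190)+.5)*6).round(0))
f=F["side"]
for px,z in(((350.9,250.2),178),):
    R=cv2.Rodrigues(f["rvec"])[0];C=-R.T@f["tvec"].ravel();d=R.T@np.linalg.inv(f["intrinsics"])@[*px,1];print("side knob",C+d*(z-C[2])/d[2])
f=F["top"];px=un('a',582,106)
R=cv2.Rodrigues(f["rvec"])[0];C=-R.T@f["tvec"].ravel();d=R.T@np.linalg.inv(f["intrinsics"])@[*px,1];print("top knob",C+d*(184-C[2])/d[2])
b=cv2.resize(F["side"]["color"][130:330,200:440,::-1],None,fx=3,fy=3,interpolation=cv2.INTER_CUBIC)
cv2.imwrite("pics/wide.png",b)
```

```text
(-37.5, -94, 84) [199. 461.]
(37.5, -94, 84) [404. 454.]
(0, 0, 0) [239. 397.]
(0, -17, 0) [245. 430.]
side knob [ 642.21393628 -211.40488191  178.        ]
top knob [ 639.42699246 -217.46902773  184.        ]
```

{"name": "servo_tool", "arguments": {"grip": [0.4,0.4,0.4,0.4,0.4], "linear": [[0,0,0],[0,0,0],[0,0,0],[0,0,-40],[0,0,-50]], "twist": [0,0,0,0,0]}}

```text
time: 6.78
ee_pos: [638.5, -216.0, 252.9]
tcp_rot: [0.005, 1.0, 0.001, -0.002]
ft_force: [0.7, 0.2, 0.6]
gripper_width: 46.2
```

Run:
```python
from h import *
F={n:ctrl.grab_frame(n) for n in("top","side")}
q=ctrl.sense()["ee_pos"]
a=cv2.imread("pics/wide.png")[:,150:600]
b=cv2.resize(F["side"]["color"][110:310,260:400,::-1],None,fx=3,fy=3,interpolation=cv2.INTER_CUBIC)
for dy in(-23,23):
  p=(proj(F["side"],q+[0,dy,0])[0]-(260,110)+.5)*3; cv2.drawMarker(b,tuple(int(v) for v in p),(0,255,0),0,9)
cv2.imwrite("pics/wide2.png",np.hstack([a,b])[:,:800])
```

```text
(no output)
```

View pics/wide2.png

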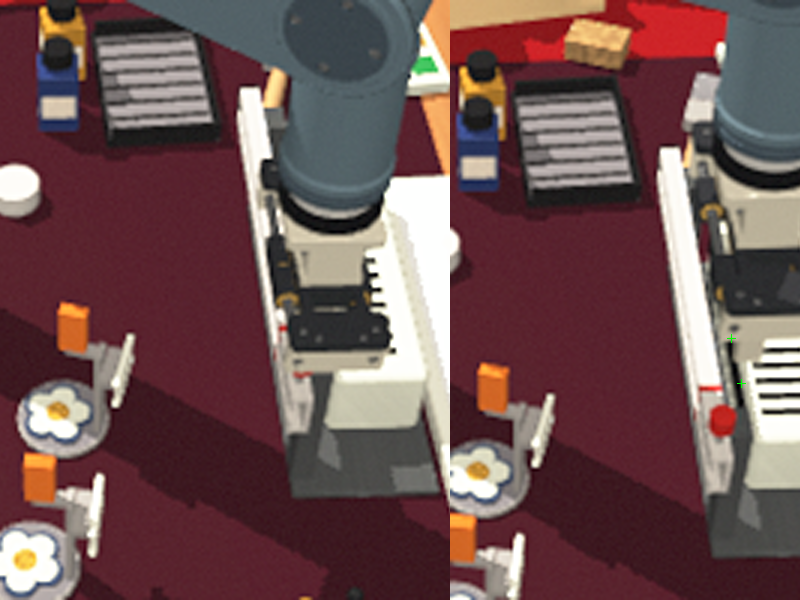

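Run:
```python
from h import *
F={n:ctrl.grab_frame(n) for n in("top","side")}
im=cv2.imread("pics/side0.png"); q=np.array([139,532,188.])
ty=np.array([.253,.967,0])
L=[("tcp",q),("f-",q-ty*46),("f+",q+ty*46),("b",q+[0,0,84])]
for n,f in F.items():
    print(n,[(k,((proj(f,p)[0]+.5)*1.4).round().tolist()) for k,p in L])
a=cv2.resize(im[0:180,150:320],None,fx=3,fy=3)
for k,p in L: cv2.drawMarker(a,tuple(int(v) for v in ((proj(F["side"],p)[0]+.5)*1.4-(150,0))*3),(0,255,0),0,9)
cv2.imwrite("pics/start.png",a)
```

```text
top [('tcp', [113.0, 448.0]), ('f-', [135.0, 455.0]), ('f+', [91.0, 441.0]), ('b', [96.0, 448.0])]
side [('tcp', [239.0, 115.0]), ('f-', [233.0, 126.0]), ('f+', [246.0, 105.0]), ('b', [234.0, 84.0])]
```

View pics/start.png

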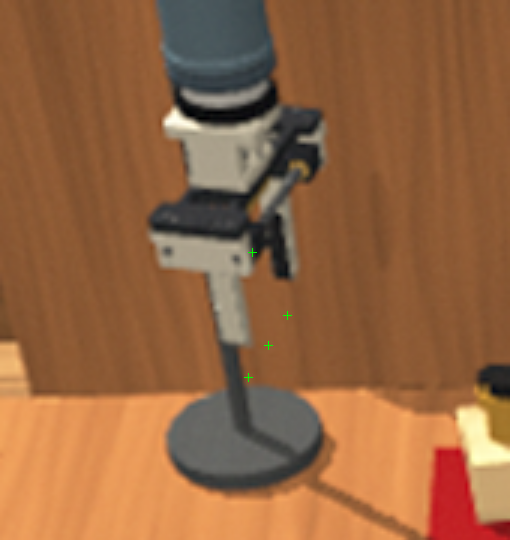

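The start picture has the fingertips about 9 px above where the reported TCP projects, at roughly (238,345) and (287,275) instead of (248,377) and (287,315). The jaws also closed on nothing at a reported z of 163. So the real tip appears to be about 35-45 mm above the reported TCP, and I'll test that by touching the knob from above with the fingers closed.

{"name": "servo_tool", "arguments": {"grip": [1,1,1,1,1], "linear": [[-1,-0.5,20],[0,0,20],[0,0,20],[0,0,20],[0,0,6]], "twist": [0,0,0,0,0]}}

```text
time: 7.6
ee_pos: [638.5, -216.0, 163.9]
tcp_rot: [0.005, 1.0, 0.001, -0.003]
ft_force: [0.6, -0.4, -0.1]
gripper_width: 10.0
```

{"name": "servo_tool", "arguments": {"grip": [1,1,1,1,1], "linear": [[0,0,0],[0,0,2],[0,0,2],[0,0,2],[0,0,0]], "twist": [0,0,0,0,0]}}

```text
time: 8.22
ee_pos: [640.2, -216.9, 161.3]
tcp_rot: [0.005, 1.0, -0.0, -0.0]
ft_force: [-0.0, 0.1, 0.3]
gripper_width: 0.5
```

{"name": "servo_tool", "arguments": {"grip": [1,1,1,1], "linear": [[0,0,2],[0,0,2],[0,0,1],[0,0,0]], "twist": [0,0,0,0]}}

```text
time: 8.72
ee_pos: [640.4, -217.0, 157.0]
tcp_rot: [0.005, 1.0, -0.0, 0.0]
ft_force: [-1.2, 0.3, 5.3]
gripper_width: 0.3
```

{"name": "servo_tool", "arguments": {"grip": [1,1,1,1,1], "linear": [[0,0,-8],[0,35,0],[0,0,0],[0,0,6],[0,0,0]], "twist": [0,0,0,0,0]}}

```text
time: 9.35
ee_pos: [640.1, -182.5, 157.3]
tcp_rot: [0.005, 1.0, 0.0, -0.001]
ft_force: [0.6, 0.0, 0.1]
gripper_width: 0.7
```

{"name": "servo_tool", "arguments": {"grip": [1,1,1,1,1], "linear": [[0,0,2],[0,0,2],[0,0,1],[0,0,0],[0,0,0]], "twist": [0,0,0,0,0]}}

```text
time: 9.98
ee_pos: [640.7, -181.9, 153.4]
tcp_rot: [0.005, 1.0, -0.0, 0.0]
ft_force: [-0.3, 0.8, 0.3]
gripper_width: 0.2
```

{"name": "servo_tool", "arguments": {"grip": [1,1,1,1,1], "linear": [[0,0,6],[0,0,6],[0,0,6],[0,0,4],[0,0,0]], "twist": [0,0,0,0,0]}}

```text
time: 10.6
ee_pos: [640.4, -181.8, 130.8]
tcp_rot: [0.005, 1.0, 0.0, -0.0]
ft_force: [-0.0, -0.5, -0.4]
gripper_width: 0.4
```

{"name": "servo_tool", "arguments": {"grip": [1,1,1,1,1], "linear": [[0,0,1.5],[0,0,1.5],[0,0,0],[0,0,0],[0,0,0]], "twist": [0,0,0,0,0]}}

```text
time: 11.22
ee_pos: [640.7, -181.9, 128.5]
tcp_rot: [0.005, 1.0, -0.0, 0.0]
ft_force: [0.1, 0.0, -0.9]
gripper_width: 0.2
```

{"name": "servo_tool", "arguments": {"grip": [1,1,1], "linear": [[0,0,1.5],[0,0,0],[0,0,0]], "twist": [0,0,0]}}

```text
time: 11.6
ee_pos: [640.8, -181.9, 127.1]
tcp_rot: [0.005, 1.0, -0.0, 0.0]
ft_force: [0.0, -0.1, 2.0]
gripper_width: 0.0
```

{"name": "servo_tool", "arguments": {"grip": [1,1,1], "linear": [[0,0,1],[0,0,0],[0,0,0]], "twist": [0,0,0]}}

```text
time: 11.98
ee_pos: [640.8, -181.9, 127.0]
tcp_rot: [0.005, 1.0, -0.0, 0.0]
ft_force: [-1.3, 1.2, 6.3]
gripper_width: 0.6
```

{"name": "servo_tool", "arguments": {"grip": [1,1,1], "linear": [[0,0,1],[0,0,0],[0,0,0]], "twist": [0,0,0]}}

```text
time: 12.35
ee_pos: [640.8, -182.0, 127.0]
tcp_rot: [0.005, 1.0, -0.0, 0.001]
ft_force: [-4.3, 1.3, 10.7]
gripper_width: 0.4
```

The channel contact came at a reported z of 127 and the knob contact at 157, so the real tip is 30 mm above the reported TCP. I'll correct every height by that and grip the knob.

{"name": "servo_tool", "arguments": {"grip": [0.4,0.4,0.4,0.4,0.4], "linear": [[0,0,-35],[0,0,-35],[0,-34.7,0],[0,0,0],[0,0,0]], "twist": [0,0,0,0,0]}}

```text
time: 12.98
ee_pos: [639.9, -216.1, 194.0]
tcp_rot: [0.005, 1.0, 0.001, -0.001]
ft_force: [-0.5, 0.2, -0.3]
gripper_width: 45.7
```

{"name": "servo_tool", "arguments": {"grip": [0.4,0.4,0.4,0.4,0.4], "linear": [[0,0,20],[0,0,20],[0,0,12],[0,0,10],[0,0,0]], "twist": [0,0,0,0,0]}}

```text
time: 13.6
ee_pos: [640.0, -216.1, 132.1]
tcp_rot: [0.005, 1.0, 0.0, -0.001]
ft_force: [-0.4, 0.2, 0.7]
gripper_width: 55.7
```

{"name": "servo_tool", "arguments": {"grip": [1,1,1,1,1], "linear": [[0,0,0],[0,0,0],[0,0,0],[0,0,0],[0,0,0]], "twist": [0,0,0,0,0]}}

```text
time: 14.22
ee_pos: [640.5, -214.7, 133.2]
tcp_rot: [0.005, 1.0, 0.001, 0.0]
ft_force: [0.1, 5.4, 2.4]
gripper_width: 21.3
```

{"name": "servo_tool", "arguments": {"grip": [1,1,1,1,1], "linear": [[0,1.5,0],[0,0.5,-6],[0,0,-6],[0,0,-6],[0,0,-6]], "twist": [0,0,0,0,0]}}

```text
time: 14.85
ee_pos: [640.1, -214.6, 156.0]
tcp_rot: [0.005, 1.0, 0.0, -0.0]
ft_force: [8.8, -3.1, -30.5]
gripper_width: 21.5
```

{"name": "servo_tool", "arguments": {"grip": [1,1,1], "linear": [[0,0,0],[0,0,0],[0,0,0]], "twist": [0,0,0]}}

```text
time: 15.22
ee_pos: [640.2, -214.7, 155.8]
tcp_rot: [0.005, 1.0, 0.0, -0.0]
ft_force: [4.5, -2.3, -11.2]
gripper_width: 21.5
```

{"name": "servo_tool", "arguments": {"grip": [0.5,0.5,0.5,0.5,0.5], "linear": [[0,0,0],[0,0,0],[0,0,0],[0,0,-40],[0,0,-40]], "twist": [0,0,0,0,0]}}

```text
time: 15.85
ee_pos: [639.9, -214.4, 238.0]
tcp_rot: [0.005, 1.0, 0.0, -0.0]
ft_force: [1.1, 0.9, 0.7]
gripper_width: 46.2
```

{"name": "servo_tool", "arguments": {"grip": [0.5,0.5,0.5,0.5,0.5], "linear": [[45,-15,0],[45,-15,0],[45,-15,0],[45,-15,0],[0,0,0]], "twist": [0,0,0,0,8]}}

```text
time: 16.48
ee_pos: [457.1, -273.7, 238.0]
tcp_rot: [0.078, 0.997, -0.001, 0.0]
ft_force: [0.6, 0.4, -0.0]
gripper_width: 46.5
```

Run:
```python
from h import *
F={n:ctrl.grab_frame(n) for n in("top","side")}
OR=((8,170,150),(17,255,255))
for n,roi in(("top",(300,190,390,260)),("side",(240,220,310,300))):
    print(n,"orange",[(a,c.round(1).tolist()) for a,c in blobs(F[n]["color"],*OR,roi)])
for p in ((449.8,-132.2,np.radians(-16.5)),(416.3,-284.8,np.radians(-8.5))):
    print(pose(p,[(10,0,140)]),proj(F["side"],pose(p,[(10,0,138)])))
b=F["side"]["color"][190:320,230:390,::-1]
cv2.imwrite("pics/pinup.png",cv2.resize(b,None,fx=4,fy=4,interpolation=cv2.INTER_CUBIC))
```

```text
top orange [(np.int32(15), [312.8, 218.6])]
side orange [(np.int32(158), [262.5, 288.6])]
[[ 459.38819735 -135.04015345  140.        ]] [[273.88779889 239.25199116]]
[[ 426.19015863 -286.27809411  140.        ]] [[262.66576028 288.97351843]]
```

View pics/pinup.png

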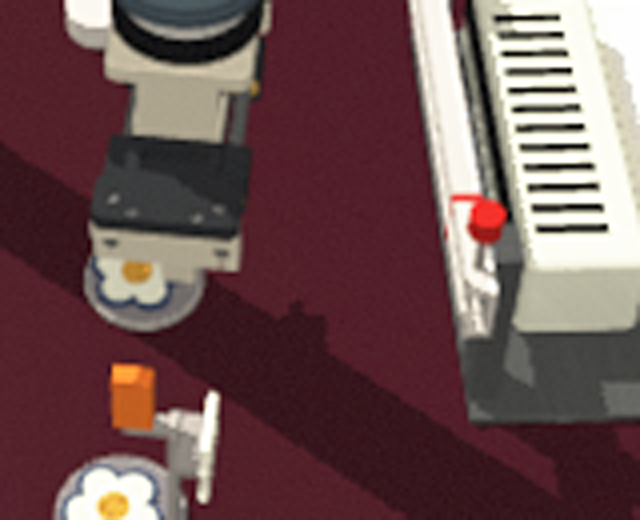

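The pin is up: the knob at (487,218) stands clear of the channel. Carrier 2 is unmoved at tab (132,397), while carrier 1 seems to have shifted toward +y. I'll grasp carrier 2 now.

{"name": "servo_tool", "arguments": {"grip": [0.5,0.5,0.5,0.5,0.5], "linear": [[28.9,-16.5,40],[0,0,50],[0,0,0],[0,0,0],[0,0,0]], "twist": [0,0,0,0,0]}}

```text
time: 17.2
ee_pos: [430.3, -285.9, 149.1]
tcp_rot: [0.074, 0.997, -0.001, 0.002]
ft_force: [0.0, 0.3, -0.2]
gripper_width: 46.6
```

{"name": "servo_tool", "arguments": {"grip": [0.5,0.5,0.5,0.5,0.5], "linear": [[0,0,14],[0,0,14],[0,0,14],[0,0,14],[0,0,0]], "twist": [0,0,0,0,0]}}

```text
time: 17.82
ee_pos: [427.8, -284.0, 89.2]
tcp_rot: [0.075, 0.997, 0.001, -0.001]
ft_force: [-0.5, 0.2, 0.3]
gripper_width: 46.5
```

{"name": "servo_tool", "arguments": {"grip": [0.95,0.95,0.95,0.95,0.95], "linear": [[0,0,0],[0,0,0],[0,0,0],[0,0,0],[0,0,0]], "twist": [0,0,0,0,0], "newtons": 35}}

```text
time: 18.45
ee_pos: [428.7, -284.9, 91.0]
tcp_rot: [0.075, 0.997, -0.0, 0.0]
ft_force: [-0.6, -0.6, 0.6]
gripper_width: 11.7
```

{"name": "servo_tool", "arguments": {"grip": [0.95,0.95,0.95,0.95,0.95], "linear": [[0,0,-15],[0,0,-28],[-20,20,0],[-30,24,0],[-30,24,0]], "twist": [0,0,-8,0,0]}}

```text
time: 19.08
ee_pos: [512.7, -220.1, 134.8]
tcp_rot: [0.005, 1.0, -0.0, 0.0]
ft_force: [0.0, -1.1, -1.6]
gripper_width: 11.8
```

{"name": "servo_tool", "arguments": {"grip": [0.95,0.95,0.95,0.95,0.95], "linear": [[-30,24,0],[-16,0,0],[0,0,0],[0,0,0],[0,0,0]], "twist": [0,0,0,0,0]}}

```text
time: 19.7
ee_pos: [557.3, -197.4, 134.0]
tcp_rot: [0.005, 1.0, 0.0, -0.0]
ft_force: [-0.2, -0.1, -2.7]
gripper_width: 11.8
```

{"name": "servo_tool", "arguments": {"grip": [0.95,0.95,0.95,0.95], "linear": [[-9,0,0],[-9,0,0],[0,0,0],[0,0,0]], "twist": [0,0,0,0]}}

```text
time: 20.2
ee_pos: [576.1, -197.2, 133.6]
tcp_rot: [0.005, 1.0, 0.0, -0.0]
ft_force: [0.7, 1.2, -2.3]
gripper_width: 12.0
```

{"name": "servo_tool", "arguments": {"grip": [0.95,0.95,0.95], "linear": [[-2,0,0],[0,0,0],[0,0,0]], "twist": [0,0,0]}}

```text
time: 20.58
ee_pos: [578.1, -197.3, 133.9]
tcp_rot: [0.005, 1.0, 0.0, -0.0]
ft_force: [-0.0, -0.0, -3.0]
gripper_width: 11.8
```

{"name": "servo_tool", "arguments": {"grip": [0.95,0.95,0.95], "linear": [[-2,0,0],[0,0,0],[0,0,0]], "twist": [0,0,0]}}

```text
time: 20.95
ee_pos: [580.1, -197.3, 133.8]
tcp_rot: [0.005, 1.0, -0.0, -0.0]
ft_force: [0.5, -0.1, -2.1]
gripper_width: 11.7
```

{"name": "servo_tool", "arguments": {"grip": [0.95,0.95,0.95], "linear": [[-2,0,0],[0,0,0],[0,0,0]], "twist": [0,0,0]}}

```text
time: 21.32
ee_pos: [582.2, -197.3, 133.8]
tcp_rot: [0.005, 1.0, 0.0, -0.0]
ft_force: [-0.0, -0.7, -2.2]
gripper_width: 11.6
```

Predicted contact is near 586.

{"name": "servo_tool", "arguments": {"grip": [0.95,0.95,0.95], "linear": [[-1.5,0,0],[0,0,0],[0,0,0]], "twist": [0,0,0]}}

```text
time: 21.7
ee_pos: [583.6, -197.3, 133.8]
tcp_rot: [0.005, 1.0, 0.0, -0.0]
ft_force: [-0.6, -1.2, -1.8]
gripper_width: 11.9
```

{"name": "servo_tool", "arguments": {"grip": [0.95,0.95,0.95], "linear": [[-1.5,0,0],[0,0,0],[0,0,0]], "twist": [0,0,0]}}

```text
time: 22.08
ee_pos: [584.8, -197.3, 133.8]
tcp_rot: [0.005, 1.0, 0.0, -0.0]
ft_force: [-2.2, -0.1, -2.4]
gripper_width: 11.4
```

{"name": "servo_tool", "arguments": {"grip": [0.95,0.95,0.95], "linear": [[-1.5,0,0],[0,0,0],[0,0,0]], "twist": [0,0,0]}}

```text
time: 22.45
ee_pos: [584.8, -197.3, 133.7]
tcp_rot: [0.005, 1.0, 0.0, -0.002]
ft_force: [-8.0, -0.3, 0.2]
gripper_width: 11.6
```

{"name": "servo_tool", "arguments": {"grip": [0.95,0.95,0.95], "linear": [[-1.5,0,0],[0,0,0],[0,0,0]], "twist": [0,0,0]}}

```text
time: 22.82
ee_pos: [584.8, -197.2, 133.7]
tcp_rot: [0.005, 1.0, 0.0, -0.003]
ft_force: [-11.1, -0.0, 2.7]
gripper_width: 11.7
```

Contact is clear at a reported x of 584.7, so centred in the cavity is 596.9 at this y. I'll back off, go round to the mouth and line up.

{"name": "servo_tool", "arguments": {"grip": [0.95,0.95,0.95,0.95,0.95], "linear": [[13,0,0],[0,-46,0],[0,-46,0],[0,0,0],[-10,0,0]], "twist": [0,0,0,0,0]}}

```text
time: 23.45
ee_pos: [584.1, -289.0, 133.8]
tcp_rot: [0.005, 1.0, 0.0, 0.0]
ft_force: [-0.3, 0.5, -2.0]
gripper_width: 12.1
```

{"name": "servo_tool", "arguments": {"grip": [0.95,0.95,0.95,0.95,0.95], "linear": [[-11.9,0,0],[0,0,0],[0,0,0],[0,0,0],[0,0,0]], "twist": [0,0,0,0,0]}}

```text
time: 24.08
ee_pos: [596.0, -289.4, 133.9]
tcp_rot: [0.005, 1.0, -0.0, -0.0]
ft_force: [0.7, -0.4, -2.7]
gripper_width: 11.8
```

Run:
```python
from h import *
F={n:ctrl.grab_frame(n) for n in("top","side")}
s=ctrl.sense();print(s["ee_pos"],s["tcp_rot"])
a=cv2.resize(F["top"]["color"][140:220,320:400,::-1],None,fx=5,fy=5,interpolation=cv2.INTER_CUBIC)
b=cv2.resize(F["side"]["color"][225:325,320:400,::-1],None,fx=5,fy=5,interpolation=cv2.INTER_CUBIC)
a=np.vstack([a,np.zeros((100,400,3),np.uint8)])
cv2.imwrite("pics/mouth.png",np.hstack([a,b]))
```

```text
[ 596.03059004 -289.51864854  133.97150409] [ 4.93783761e-03  9.99987807e-01 -4.41509165e-05  3.08016980e-05]
```

View pics/mouth.png

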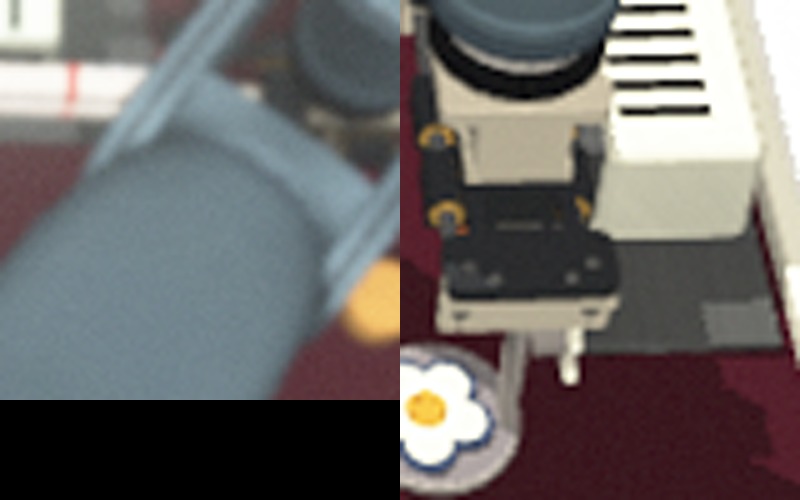

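The carrier hangs level: its dish is at (430,410) and the runner end at (570,375). The arm hides the mouth. I'll insert slowly and watch the force.

{"name": "servo_tool", "arguments": {"grip": [0.95,0.95,0.95,0.95,0.95], "linear": [[0,10,0],[0,8,0],[0,5,0],[0,5,0],[0,0,0]], "twist": [0,0,0,0,0]}}

```text
time: 24.8
ee_pos: [596.5, -261.0, 133.9]
tcp_rot: [0.005, 1.0, -0.0, 0.0]
ft_force: [-0.4, 0.3, -2.9]
gripper_width: 11.9
```

{"name": "servo_tool", "arguments": {"grip": [0.95,0.95,0.95,0.95], "linear": [[0,4,0],[0,4,0],[0,0,0],[0,0,0]], "twist": [0,0,0,0]}}

```text
time: 25.3
ee_pos: [596.5, -253.5, 133.9]
tcp_rot: [0.005, 1.0, -0.0, 0.0]
ft_force: [0.1, 0.5, -2.2]
gripper_width: 11.8
```

{"name": "servo_tool", "arguments": {"grip": [0.95,0.95,0.95,0.95], "linear": [[0,5,0],[0,5,0],[0,0,0],[0,0,0]], "twist": [0,0,0,0]}}

```text
time: 25.8
ee_pos: [596.7, -243.4, 133.9]
tcp_rot: [0.005, 1.0, -0.0, 0.0]
ft_force: [0.0, -0.0, -2.4]
gripper_width: 11.8
```

{"name": "servo_tool", "arguments": {"grip": [0.95,0.95,0.95,0.95,0.95], "linear": [[0,8,0],[0,12,0],[0,15,0],[0,15,0],[0,15,0]], "twist": [0,0,0,0,0]}}

```text
time: 26.42
ee_pos: [597.3, -177.0, 134.0]
tcp_rot: [0.005, 1.0, 0.0, 0.0]
ft_force: [-0.1, -0.1, -1.6]
gripper_width: 12.1
```

{"name": "servo_tool", "arguments": {"grip": [0.95,0.95,0.95,0.95,0.95], "linear": [[0,15,0],[0,20,0],[0,20,0],[0,20,0],[0,20,0]], "twist": [0,0,0,0,0]}}

```text
time: 27.05
ee_pos: [598.2, -82.0, 133.9]
tcp_rot: [0.005, 1.0, 0.0, 0.0]
ft_force: [-0.5, -0.5, -3.0]
gripper_width: 12.0
```

{"name": "servo_tool", "arguments": {"grip": [0.95,0.95,0.95,0.95,0.95], "linear": [[0,20,0],[0,20,0],[0,20,0],[0,20,0],[0,20,0]], "twist": [0,0,0,0,0]}}

```text
time: 27.68
ee_pos: [599.2, 17.9, 133.9]
tcp_rot: [0.005, 1.0, -0.0, 0.0]
ft_force: [-0.8, -0.3, -2.3]
gripper_width: 11.5
```

{"name": "servo_tool", "arguments": {"grip": [0.95,0.95,0.6,0.6,0.6], "linear": [[0,3,0],[0,0,0],[0,0,0],[0,0,0],[0,0,0]], "twist": [0,0,0,0,0]}}

```text
time: 28.3
ee_pos: [599.4, 19.0, 134.1]
tcp_rot: [0.005, 1.0, -0.0, 0.0]
ft_force: [-0.1, 0.3, -0.6]
gripper_width: 34.9
```

{"name": "servo_tool", "arguments": {"grip": [0.6,0.6,0.6,0.6,0.6], "linear": [[0,0,0],[0,0,-10],[0,0,-30],[0,0,-40],[0,0,-30]], "twist": [0,0,0,0,0]}}

```text
time: 28.92
ee_pos: [599.7, 19.5, 246.5]
tcp_rot: [0.005, 1.0, -0.0, 0.001]
ft_force: [-0.1, -0.1, -0.6]
gripper_width: 37.0
```

{"name": "servo_tool", "arguments": {"grip": [0.5,0.5,0.5,0.5,0.5], "linear": [[20,50,0],[20,50,0],[20,50,0],[20,50,0],[0,0,0]], "twist": [0,0,0,0,0]}}

```text
time: 29.55
ee_pos: [519.6, 223.7, 245.0]
tcp_rot: [0.002, 1.0, 0.001, 0.0]
ft_force: [-0.6, -0.7, -0.1]
gripper_width: 46.6
```

Run:
```python
from h import *
F={n:ctrl.grab_frame(n) for n in("top","side")}
print(ctrl.sense()["ee_pos"])
OR=((8,170,150),(17,255,255))
for n,roi in(("top",(200,120,400,260)),("side",(240,140,380,320))):
    print(n,"orange",[(a,c.round(1).tolist()) for a,c in blobs(F[n]["color"],*OR,roi)])
a=cv2.resize(F["top"]["color"][130:260,230:360,::-1],None,fx=3.07,fy=3.07,interpolation=cv2.INTER_CUBIC)
b=cv2.resize(F["side"]["color"][150:300,240:370,::-1],None,fx=3.07,fy=3.07,interpolation=cv2.INTER_CUBIC)
W=np.zeros((460,800,3),np.uint8);W[:a.shape[0],:399]=a[:,:399];W[:460,400:799]=b[:460,:399]
cv2.imwrite("pics/c1.png",W)
```

```text
[521.13631123 220.62014687 244.56010772]
top orange [(np.int32(21), [312.7, 218.6])]
side orange [(np.int32(135), [320.3, 185.0]), (np.int32(144), [268.5, 228.2])]
```

View pics/c1.png

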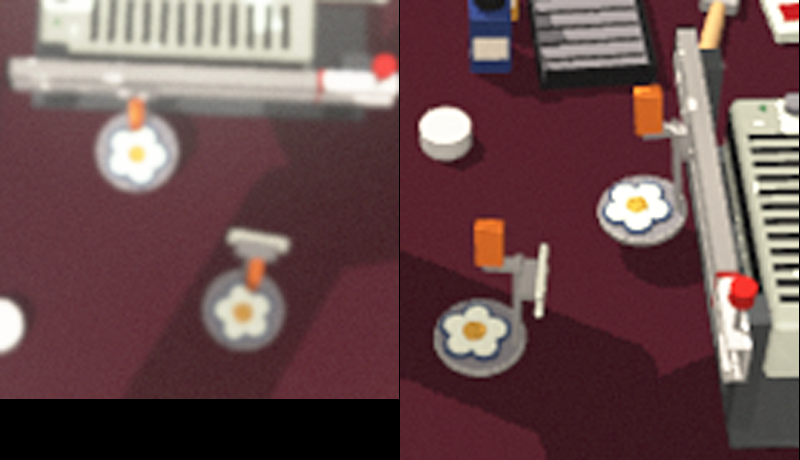

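The first carrier hangs in the rail: dish at (137,153) in the top view, level. The other was knocked: dish at (243,310), runner (230,238)-(288,246). I'll refit its pose.

Run:
```python
from h import *
F={n:ctrl.grab_frame(n) for n in("top","side")}
def t(u,v): return ((u+.5)/3.07-.5+230,(v+.5)/3.07-.5+130)
def s(u,v): return ((u-400+.5)/3.07-.5+240,(v+.5)/3.07-.5+150)
obs=[("top",t(243,310),(0,0,6)),("top",t(256,272),(10,0,150)),("top",t(230,238),(54.7,28,105)),("top",t(287,246),(54.7,-28,105)),("side",s(479,337),(0,0,6)),("side",(268.5,228.2),(10,0,138)),("side",s(544,248),(54.7,28,105)),("side",s(540,313),(54.7,-28,79))]
p,r=fit(obs,F,[450,-100,-.2]); print(p[:2],np.degrees(p[2]),pose(p,[(10,0,140)]));print(r.round(1).tolist())
```

```text
[436.47469741 -98.06288126] -7.817978751975672 [[446.38174946 -99.42314577 140.        ]]
[[-0.2, -0.4], [-0.6, -0.0], [-0.1, -1.6], [-0.5, -1.3], [-0.2, 0.4], [-0.2, 0.8], [-0.6, -0.1], [-1.0, 1.1]]
```

{"name": "servo_tool", "arguments": {"grip": [0.5,0.5,0.5,0.5,0.5], "linear": [[11.8,-53.3,0],[11.8,-53.3,0],[11.8,-53.3,0],[11.8,-53.3,0],[11.8,-53.3,0]], "twist": [0,0,0,0,0]}}

```text
time: 30.38
ee_pos: [458.9, -48.8, 244.1]
tcp_rot: [0.006, 1.0, -0.0, 0.0]
ft_force: [0.7, 0.3, -0.3]
gripper_width: 46.5
```

{"name": "servo_tool", "arguments": {"grip": [0.5,0.5,0.5,0.5,0.5], "linear": [[11.8,-53.3,0],[0,0,35],[0,0,50],[0,0,0],[0,0,0]], "twist": [0,7.2,0,0,0]}}

```text
time: 31.0
ee_pos: [448.0, -99.9, 160.4]
tcp_rot: [0.068, 0.998, -0.0, 0.001]
ft_force: [0.2, -0.1, 0.7]
gripper_width: 46.5
```

{"name": "servo_tool", "arguments": {"grip": [0.5,0.5,0.5,0.5,0.5], "linear": [[1.3,1.2,17],[0,0,17],[0,0,17],[0,0,17],[0,0,0]], "twist": [0,0,0,0,0]}}

```text
time: 31.62
ee_pos: [446.9, -97.8, 92.0]
tcp_rot: [0.067, 0.998, -0.0, 0.001]
ft_force: [0.6, 0.3, 0.5]
gripper_width: 46.7
```

{"name": "servo_tool", "arguments": {"grip": [0.95,0.95,0.95,0.95,0.95], "linear": [[0,0,0],[0,0,0],[0,0,0],[0,0,0],[0,0,0]], "twist": [0,0,0,0,0]}}

```text
time: 32.25
ee_pos: [446.2, -97.5, 91.1]
tcp_rot: [0.068, 0.998, -0.0, 0.0]
ft_force: [-0.4, -0.3, 1.9]
gripper_width: 11.9
```

{"name": "servo_tool", "arguments": {"grip": [0.95,0.95,0.95,0.95,0.95], "linear": [[0,0,-15],[0,0,-28],[0,0,0],[-28,-24.6,0],[-28,-24.7,0]], "twist": [0,0,-7.2,0,0]}}

```text
time: 32.88
ee_pos: [501.9, -147.5, 133.6]
tcp_rot: [0.005, 1.0, 0.0, -0.0]
ft_force: [-0.3, 0.0, -1.6]
gripper_width: 12.0
```

{"name": "servo_tool", "arguments": {"grip": [0.95,0.95,0.95,0.95,0.95], "linear": [[-28,-24.6,0],[-28,-24.7,0],[-15,0,0],[0,0,0],[0,0,0]], "twist": [0,0,0,0,0]}}

```text
time: 33.5
ee_pos: [571.0, -196.0, 133.5]
tcp_rot: [0.004, 1.0, 0.0, -0.001]
ft_force: [0.4, 0.4, -2.1]
gripper_width: 11.5
```

{"name": "servo_tool", "arguments": {"grip": [0.95,0.95,0.95,0.95], "linear": [[-3,0,0],[0,0,0],[0,0,0],[0,0,0]], "twist": [0,0,0,0]}}

```text
time: 34.0
ee_pos: [575.0, -197.3, 134.0]
tcp_rot: [0.005, 1.0, -0.0, 0.0]
ft_force: [-0.6, -0.1, -3.1]
gripper_width: 11.8
```

{"name": "servo_tool", "arguments": {"grip": [0.95,0.95,0.95], "linear": [[-3,0,0],[0,0,0],[0,0,0]], "twist": [0,0,0]}}

```text
time: 34.38
ee_pos: [578.1, -197.3, 133.8]
tcp_rot: [0.005, 1.0, 0.0, -0.0]
ft_force: [-0.2, 0.7, -2.0]
gripper_width: 11.6
```

{"name": "servo_tool", "arguments": {"grip": [0.95,0.95,0.95], "linear": [[-2,0,0],[0,0,0],[0,0,0]], "twist": [0,0,0]}}

```text
time: 34.75
ee_pos: [580.1, -197.3, 133.8]
tcp_rot: [0.005, 1.0, 0.0, -0.0]
ft_force: [-0.0, -0.8, -2.3]
gripper_width: 11.6
```

{"name": "servo_tool", "arguments": {"grip": [0.95,0.95,0.95], "linear": [[-2,0,0],[0,0,0],[0,0,0]], "twist": [0,0,0]}}

```text
time: 35.12
ee_pos: [581.4, -197.3, 133.7]
tcp_rot: [0.005, 1.0, 0.0, -0.001]
ft_force: [-3.6, 0.6, -0.0]
gripper_width: 11.8
```

{"name": "servo_tool", "arguments": {"grip": [0.95,0.95,0.95], "linear": [[-1.5,0,0],[0,0,0],[0,0,0]], "twist": [0,0,0]}}

```text
time: 35.5
ee_pos: [581.4, -197.3, 133.7]
tcp_rot: [0.005, 1.0, 0.0, -0.002]
ft_force: [-9.0, -0.3, 1.6]
gripper_width: 11.6
```

{"name": "servo_tool", "arguments": {"grip": [0.95,0.95,0.95], "linear": [[-1.5,0,0],[0,0,0],[0,0,0]], "twist": [0,0,0]}}

```text
time: 35.88
ee_pos: [581.5, -197.2, 133.7]
tcp_rot: [0.005, 1.0, 0.0, -0.004]
ft_force: [-13.2, -0.5, 4.3]
gripper_width: 12.2
```

Contact at 581.4, so the target is 593.5.

{"name": "servo_tool", "arguments": {"grip": [0.95,0.95,0.95,0.95,0.95], "linear": [[13,0,0],[0,-46,0],[0,-46,0],[0,0,0],[-10,0,0]], "twist": [0,0,0,0,0]}}

```text
time: 36.5
ee_pos: [581.2, -289.1, 133.8]
tcp_rot: [0.005, 1.0, 0.0, 0.0]
ft_force: [1.1, -0.8, -2.4]
gripper_width: 12.0
```

{"name": "servo_tool", "arguments": {"grip": [0.95,0.95,0.95,0.95,0.95], "linear": [[-11.4,0,0],[0,0,0],[0,10,0],[0,8,0],[0,0,0]], "twist": [0,0,0,0,0]}}

```text
time: 37.12
ee_pos: [592.7, -270.2, 134.0]
tcp_rot: [0.004, 1.0, 0.0, -0.0]
ft_force: [0.0, 0.1, -2.6]
gripper_width: 11.6
```

{"name": "servo_tool", "arguments": {"grip": [0.95,0.95,0.95,0.95,0.95], "linear": [[0,5,0],[0,5,0],[0,4,0],[0,0,0],[0,0,0]], "twist": [0,0,0,0,0]}}

```text
time: 37.75
ee_pos: [592.9, -257.6, 133.9]
tcp_rot: [0.005, 1.0, -0.0, 0.0]
ft_force: [0.4, -0.3, -2.3]
gripper_width: 11.8
```

{"name": "servo_tool", "arguments": {"grip": [0.95,0.95,0.95,0.95], "linear": [[0,5,0],[0,5,0],[0,0,0],[0,0,0]], "twist": [0,0,0,0]}}

```text
time: 38.25
ee_pos: [593.1, -247.4, 133.9]
tcp_rot: [0.005, 1.0, -0.0, 0.0]
ft_force: [0.5, 0.4, -2.5]
gripper_width: 11.9
```

{"name": "servo_tool", "arguments": {"grip": [0.95,0.95,0.95,0.95,0.95], "linear": [[0,8,0],[0,14,0],[0,18,0],[0,20,0],[0,20,0]], "twist": [0,0,0,0,0]}}

```text
time: 38.88
ee_pos: [593.8, -165.6, 133.9]
tcp_rot: [0.005, 1.0, 0.0, 0.0]
ft_force: [0.1, -0.4, -2.1]
gripper_width: 11.7
```

{"name": "servo_tool", "arguments": {"grip": [0.95,0.95,0.95,0.95,0.95], "linear": [[0,20,0],[0,20,0],[0,20,0],[0,18,0],[0,8,0]], "twist": [0,0,0,0,0]}}

```text
time: 39.5
ee_pos: [594.6, -80.1, 133.9]
tcp_rot: [0.004, 1.0, 0.0, 0.0]
ft_force: [-0.1, 1.1, -2.2]
gripper_width: 11.9
```

{"name": "servo_tool", "arguments": {"grip": [0.95,0.95,0.65,0.65,0.65], "linear": [[0,0,0],[0,0,0],[0,0,0],[0,0,0],[0,0,0]], "twist": [0,0,0,0,0]}}

```text
time: 40.12
ee_pos: [594.8, -81.8, 134.1]
tcp_rot: [0.005, 1.0, -0.0, 0.0]
ft_force: [0.2, 0.8, -0.1]
gripper_width: 32.3
```

{"name": "servo_tool", "arguments": {"grip": [0.65,0.65,0.65,0.65,0.65], "linear": [[0,0,0],[0,0,-10],[0,0,-30],[0,0,-40],[0,0,-20]], "twist": [0,0,0,0,0]}}

```text
time: 40.75
ee_pos: [595.7, -81.7, 237.3]
tcp_rot: [0.005, 1.0, -0.001, 0.002]
ft_force: [0.4, -0.2, -0.4]
gripper_width: 32.3
```

Both carriers are in. Before pushing the pin down I'll tip the bottles, and that position also gives a clear view of the rail.

{"name": "servo_tool", "arguments": {"grip": [1,1,1,1,1], "linear": [[0,0,0],[20.7,55.9,0],[20.7,55.9,0],[20.7,55.9,0],[20.7,55.9,0]], "twist": [-2.1,0,0,0,0]}}

```text
time: 41.38
ee_pos: [504.3, 141.3, 232.7]
tcp_rot: [-0.014, 1.0, 0.0, -0.001]
ft_force: [0.9, -0.3, 0.5]
gripper_width: 0.2
```

{"name": "servo_tool", "arguments": {"grip": [1,1,1,1,1], "linear": [[20.7,55.9,0],[20.7,55.9,0],[20.7,55.9,0],[20.7,55.9,0],[0,0,0]], "twist": [0,0,0,0,0]}}

```text
time: 42.0
ee_pos: [414.2, 364.2, 232.5]
tcp_rot: [-0.017, 1.0, -0.0, -0.001]
ft_force: [0.3, -0.5, 0.3]
gripper_width: 0.5
```

Run:
```python
from h import *
F={n:ctrl.grab_frame(n) for n in("top","side")}
print(ctrl.sense()["ee_pos"],ctrl.sense()["tcp_rot"][:2])
OR=((8,170,150),(17,255,255))
B={}
for n,roi in(("top",(200,120,400,260)),("side",(240,140,380,320))):
    B[n]=[c for a,c in blobs(F[n]["color"],*OR,roi)]; print(n,[c.round(1).tolist() for c in B[n]])
pr=np.array([632.5,-45.8,np.radians(-.56)])
# expected tab centroid (leaning ~5.5deg) for carriers at rail y 65 and -36
for y in(65,-36): print(y,{n:proj(f,pose(pr,[(-37,y,178)]))[0].round(1).tolist() for n,f in F.items()})
a=cv2.resize(F["top"]["color"][130:210,230:370,::-1],None,fx=4,fy=4,interpolation=cv2.INTER_CUBIC)
b=cv2.resize(F["side"]["color"][150:290,260:400,::-1],None,fx=4,fy=4,interpolation=cv2.INTER_CUBIC)[40:320]
cv2.imwrite("pics/hung.png",np.vstack([a,b]))
for n in("top","side"):print(n,[(round(d["conf"],2),[round(x) for x in d["box"]]) for d in ctrl.look_for(n,"bottle_a")])
```

```text
[416.26923153 361.03778681 232.74091474] [-0.0149234  0.9998881]
top []
side [[320.3, 185.0], [324.1, 212.4]]
65 {'top': [273.5, 165.5], 'side': [321.4, 184.6]}
-36 {'top': [307.7, 166.8], 'side': [325.3, 211.6]}
top [(0.87, [180, 212, 196, 228])]
side [(0.79, [262, 125, 281, 153]), (0.72, [263, 142, 274, 172]), (0.41, [297, 119, 319, 130])]
```

View pics/hung.png

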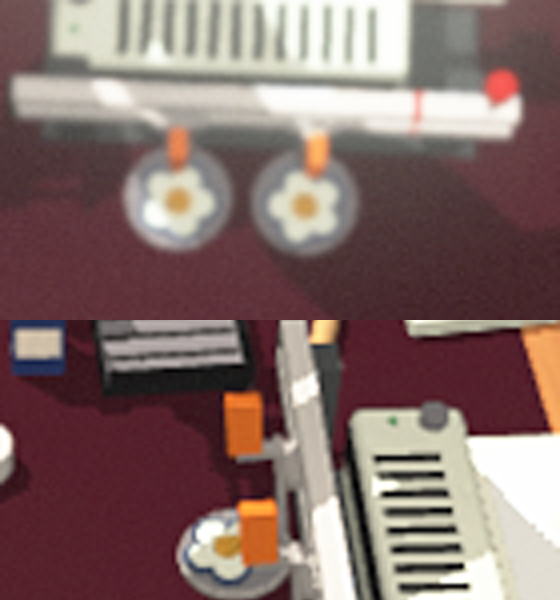

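Both carriers hang past the red mark; the dishes are at (177,197) and (304,202), the mark is at (418,110), and the tab positions match the expected pose. Now the gold bottle.

{"name": "servo_tool", "arguments": {"grip": [1,1,1,1,1], "linear": [[0,0,50],[0,0,50],[0,0,50],[0,0,50],[0,0,0]], "twist": [0,0,0,0,0]}}

```text
time: 42.82
ee_pos: [414.8, 357.8, 30.4]
tcp_rot: [-0.012, 1.0, -0.002, -0.004]
ft_force: [-0.6, -0.2, 0.6]
gripper_width: 0.4
```

{"name": "servo_tool", "arguments": {"grip": [1,1,1,1,1], "linear": [[-8,0,0],[-8,0,0],[-4,0,0],[-4,0,0],[0,0,0]], "twist": [0,0,0,0,0]}}

```text
time: 43.45
ee_pos: [441.3, 361.9, 34.2]
tcp_rot: [-0.013, 1.0, 0.0, 0.0]
ft_force: [-0.9, 0.1, 0.4]
gripper_width: 0.1
```

{"name": "servo_tool", "arguments": {"grip": [1,1,1,1,1], "linear": [[-4,0,0],[-4,0,0],[-4,0,0],[-4,0,0],[0,0,0]], "twist": [0,0,0,0,0]}}

```text
time: 44.08
ee_pos: [457.6, 362.1, 33.8]
tcp_rot: [-0.013, 1.0, 0.0, 0.0]
ft_force: [-0.4, -0.1, -0.4]
gripper_width: 0.5
```

{"name": "servo_tool", "arguments": {"grip": [1,1,1,1,1], "linear": [[-5,0,0],[-5,0,0],[-5,0,0],[-5,0,0],[0,0,0]], "twist": [0,0,0,0,0]}}

```text
time: 44.7
ee_pos: [477.6, 362.7, 33.8]
tcp_rot: [-0.013, 1.0, 0.0, 0.0]
ft_force: [0.1, -0.4, 0.8]
gripper_width: 0.6
```

Run:
```python
from h import *
for n in("top","side"):
    F=ctrl.grab_frame(n);print(n,[(round(d["conf"],2),[round(x) for x in d["box"]]) for d in ctrl.look_for(n,"bottle_a")])
    cv2.imwrite(f"pics/b_{n}.png",F["color"][:,:,::-1])
    print("gold",[(a,c.round(0).tolist()) for a,c in blobs(F["color"],(15,150,90),(28,255,255),(150,160,225,235) if n=="top" else (240,110,340,200))])
```

```text
top [(0.67, [180, 210, 199, 230]), (0.21, [220, 228, 236, 245])]
gold [(np.int32(9), [166.0, 184.0])]
side [(0.92, [276, 134, 309, 156]), (0.74, [262, 143, 274, 168]), (0.21, [246, 352, 281, 387])]
gold [(np.int32(270), [288.0, 144.0]), (np.int32(16), [320.0, 180.0])]
```

The gold bottle is down in the tray (side box [276,134,309,156]). Next the blue one.

{"name": "servo_tool", "arguments": {"grip": [1,1,1,1,1], "linear": [[32,0,0],[32,0,0],[0,0,0],[0,-40,0],[0,-39.5,0]], "twist": [0,0,0,0,0]}}

```text
time: 45.52
ee_pos: [416.4, 281.1, 34.2]
tcp_rot: [-0.014, 1.0, 0.0, 0.001]
ft_force: [0.4, -1.1, 0.1]
gripper_width: 0.3
```

{"name": "servo_tool", "arguments": {"grip": [1,1,1,1,1], "linear": [[0,0,0],[-7,0,0],[-5,0,0],[-4,0,0],[-4,0,0]], "twist": [0,0,0,0,0]}}

```text
time: 46.15
ee_pos: [435.2, 282.5, 33.7]
tcp_rot: [-0.014, 1.0, -0.0, -0.0]
ft_force: [-0.7, 0.4, 0.9]
gripper_width: 0.6
```

{"name": "servo_tool", "arguments": {"grip": [1,1,1,1,1], "linear": [[-4,0,0],[-4,0,0],[-4,0,0],[-4,0,0],[-4,0,0]], "twist": [0,0,0,0,0]}}

```text
time: 46.78
ee_pos: [455.6, 282.6, 33.9]
tcp_rot: [-0.013, 1.0, 0.0, 0.0]
ft_force: [-0.3, -0.2, 0.1]
gripper_width: 0.4
```

{"name": "servo_tool", "arguments": {"grip": [1,1,1,1,1], "linear": [[-5,0,0],[-5,0,0],[-5,0,0],[-5,0,0],[-5,0,0]], "twist": [0,0,0,0,0]}}

```text
time: 47.4
ee_pos: [480.5, 283.3, 33.8]
tcp_rot: [-0.013, 1.0, 0.0, 0.0]
ft_force: [0.5, 0.4, -0.9]
gripper_width: 0.2
```

{"name": "servo_tool", "arguments": {"grip": [1,1,1,1], "linear": [[-6,0,0],[-6,0,0],[-4,0,0],[0,0,0]], "twist": [0,0,0,0]}}

```text
time: 47.9
ee_pos: [496.5, 283.7, 33.8]
tcp_rot: [-0.013, 1.0, 0.0, 0.0]
ft_force: [0.1, -0.3, 1.0]
gripper_width: 0.6
```

Run:
```python
from h import *
for n in("top","side"):
    F=ctrl.grab_frame(n);print(n,[(round(d["conf"],2),[round(x) for x in d["box"]]) for d in ctrl.look_for(n,"bottle_a")])
```

```text
top [(0.51, [160, 193, 168, 201])]
side [(0.81, [278, 154, 310, 169]), (0.65, [292, 134, 311, 156]), (0.6, [339, 133, 352, 163])]
```

{"name": "servo_tool", "arguments": {"grip": [1,1,1,1,1], "linear": [[30,0,0],[0,0,-55],[0,0,-55],[0,0,-55],[0,0,-40]], "twist": [0,0,0,0,0]}}

```text
time: 48.72
ee_pos: [466.4, 283.1, 241.8]
tcp_rot: [-0.014, 1.0, 0.0, 0.001]
ft_force: [-0.3, 0.5, 0.3]
gripper_width: 0.6
```

{"name": "servo_tool", "arguments": {"grip": [1,1,1,1,1], "linear": [[-17.8,-55.9,0],[-17.8,-55.9,0],[-17.8,-55.9,0],[-17.8,-55.9,0],[-17.8,-55.9,0]], "twist": [2.1,0,0,0,0]}}

```text
time: 49.35
ee_pos: [554.6, 1.6, 239.0]
tcp_rot: [0.005, 1.0, 0.0, 0.0]
ft_force: [0.8, 0.7, 0.7]
gripper_width: 0.4
```

{"name": "servo_tool", "arguments": {"grip": [1,1,1,1,1], "linear": [[-17.8,-55.9,0],[-17.8,-55.9,0],[-17.8,-55.9,0],[0,0,0],[0,0,0]], "twist": [0,0,0,0,0]}}

```text
time: 49.98
ee_pos: [605.8, -164.5, 238.5]
tcp_rot: [0.005, 1.0, 0.001, -0.0]
ft_force: [0.7, 0.2, 0.6]
gripper_width: 0.5
```

{"name": "servo_tool", "arguments": {"grip": [1,1,1,1,1], "linear": [[-35,-49.9,0],[0,0,0],[0,0,25],[0,0,25],[0,0,0]], "twist": [0,0,0,0,0]}}

```text
time: 50.6
ee_pos: [639.3, -212.4, 187.3]
tcp_rot: [0.004, 1.0, 0.001, -0.002]
ft_force: [-0.8, 0.8, -0.6]
gripper_width: 0.3
```

{"name": "servo_tool", "arguments": {"grip": [1,1,1,1,1], "linear": [[0,0,5],[0,0,5],[0,0,4],[0,0,4],[0,0,0]], "twist": [0,0,0,0,0]}}

```text
time: 51.22
ee_pos: [640.9, -215.3, 170.7]
tcp_rot: [0.005, 1.0, 0.0, 0.0]
ft_force: [0.4, 0.1, 0.3]
gripper_width: 0.5
```

{"name": "servo_tool", "arguments": {"grip": [1,1,1,1,1], "linear": [[0,0,4],[0,0,4],[0,0,3],[0,0,0],[0,0,0]], "twist": [0,0,0,0,0]}}

```text
time: 51.85
ee_pos: [640.3, -215.3, 159.3]
tcp_rot: [0.005, 1.0, 0.0, -0.001]
ft_force: [0.4, -0.0, 0.1]
gripper_width: 0.5
```

{"name": "servo_tool", "arguments": {"grip": [1,1,1,1], "linear": [[0,0,1.5],[0,0,1.5],[0,0,0],[0,0,0]], "twist": [0,0,0,0]}}

```text
time: 52.35
ee_pos: [640.6, -215.4, 157.0]
tcp_rot: [0.005, 1.0, -0.0, -0.0]
ft_force: [-2.4, 0.9, 4.3]
gripper_width: 0.5
```

{"name": "servo_tool", "arguments": {"grip": [1,1,1,1], "linear": [[0,0,1],[0,0,1],[0,0,0],[0,0,0]], "twist": [0,0,0,0]}}

```text
time: 52.85
ee_pos: [640.8, -215.4, 156.9]
tcp_rot: [0.005, 1.0, -0.001, 0.001]
ft_force: [-5.1, 0.9, 12.0]
gripper_width: 0.5
```

Hard stop at 157, the same as at the start, so the pin is fully down. I'll retreat clear and take the last look.

{"name": "servo_tool", "arguments": {"grip": [1,1,1,1,1], "linear": [[0,0,-25],[0,0,-50],[40,0,0],[50,0,0],[50,0,0]], "twist": [0,0,0,0,0]}}

```text
time: 53.48
ee_pos: [499.6, -213.6, 229.4]
tcp_rot: [0.005, 1.0, 0.0, 0.0]
ft_force: [-0.4, 0.2, 0.1]
gripper_width: 0.4
```

{"name": "servo_tool", "arguments": {"grip": [1,1,1,1,1], "linear": [[50,0,0],[50,0,0],[0,0,0],[0,0,0],[0,0,0]], "twist": [0,0,0,0,0]}}

```text
time: 54.1
ee_pos: [401.9, -213.1, 229.8]
tcp_rot: [0.005, 1.0, 0.0, 0.0]
ft_force: [0.5, 0.2, 0.2]
gripper_width: 0.6
```

Run:
```python
from h import *
F={n:ctrl.grab_frame(n) for n in("top","side")}
a=cv2.resize(F["top"]["color"][120:240,140:370,::-1],None,fx=3,fy=3,interpolation=cv2.INTER_CUBIC)
b=cv2.resize(F["side"]["color"][110:280,240:400,::-1],None,fx=4.3,fy=4.3,interpolation=cv2.INTER_CUBIC)
W=np.zeros((600,790,3),np.uint8);W[:240,:690]=a[120:][:240] if 0 else cv2.resize(a,(690,360))[:240]
b2=cv2.resize(b,(339,360));W[240:,:339]=b2
c=cv2.resize(F["top"]["color"][160:235,140:240,::-1],(440,330),interpolation=cv2.INTER_CUBIC);W[250:580,345:785]=c
cv2.imwrite("pics/final.png",W)
for n in F:
    f=F[n]
    for d in ctrl.look_for(n,"bottle_a")[:3]:
        l,t,r,bb=d["box"];R=cv2.Rodrigues(f["rvec"])[0];C=-R.T@f["tvec"].ravel();v=R.T@np.linalg.inv(f["intrinsics"])@[(l+r)/2,(t+bb)/2,1]
        X=C+v*(30-C[2])/v[2]; dx,dy=X[0]-569,X[1]-324.3;s,c=np.sin(.0276),np.cos(.0276)
        print(n,round(d["conf"],2),[round(q) for q in d["box"]],"tray xy",round(c*dx+s*dy),round(-s*dx+c*dy))
OR=((8,170,150),(17,255,255));print([q[1].round(1).tolist() for q in blobs(F["side"]["color"],*OR,(240,140,380,320))],ctrl.sense()["ee_pos"])
```

```text
top 0.94 [184, 179, 204, 210] tray xy -32 -50
top 0.71 [153, 175, 173, 210] tray xy -25 50
side 0.9 [277, 134, 310, 155] tray xy -19 49
side 0.84 [277, 153, 312, 169] tray xy -23 -34
side 0.75 [305, 180, 335, 230] tray xy 34 -241
[[282.1, 148.1], [320.2, 185.0], [324.2, 212.4]] [ 401.39210867 -212.84474926  229.53706521]
```

View pics/final.png

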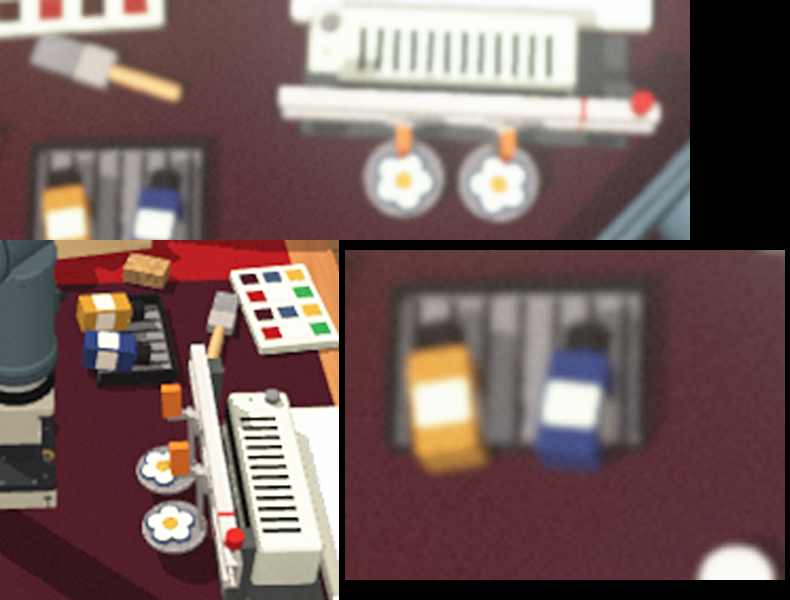

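The last picture shows both bottles lying in the tray, caps inward at (440,340) and (590,340). Both carriers hang past the mark with the knob down at (643,102), and nothing is touched. I'll hand the job in.

```bash
python3 -c "
from plant import ctrl
print(ctrl.finish_job())"
```

```text
the job is handed in; nothing more can be done
None
```

I handed the job in at about 54 s. The two carriers that were there hang in the drying rail, the stop pin is back down and both paint bottles lie in the tray. The hand-in reported no verdict.

- **Stop pin:** I pulled it up 23 mm until it hit its upper stop. At the end I pressed it down until it met its lower stop, at the same reported height of 157 mm as before it was pulled.
- **Carriers:** They slid in without resistance and hang at about rail y = +65 and -36 mm. Both are past the red mark and look level. I did not measure their tilt.
- **Bottles:** They were tipped over the lip, with their centres about 25 mm to the lip side of the tray's middle and 35–50 mm to either side of it along y. The cameras put the blue bottle's y at -34 and -50 mm, and both are within the limit.
- **Other things on the table:** I did not push any of them, but I did not measure their final positions.

Three things disagreed or changed on the way:

- **Tool height:** The real fingertips were 30 mm above the reported tool position, so my first try at the knob closed above it. Touching the knob and the rail gave the same 30 mm, and I corrected every height after that.
- **Knocked carrier:** The five-petal carrier moved about 36 mm during the run. I measured it again before gripping it.
- **Rail position:** The camera estimates disagreed by 2–5 mm, so I set each carrier's depth by touching its runner to the rail's front face before inserting it.

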